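Check the hanging scale, then put the check weight away

ROBOT

A 7-joint arm with a two-finger parallel gripper is mounted at the origin on a cart in front of the work surface, level with it; the furniture and walls round the work are solid. World frame = base frame: x ahead of the robot, y to its left, z up, the work surface at z = 0. Lengths are in m, angles in rad, forces in N, time in s.
With the tool pointing down it reaches from about 0.35 to 0.9 m from the base axis. Payload 8.1 kg.
Tool frame: the origin (TCP) lies midway between the tips of the shut fingers; the grasp point (between the pads) lies 19 mm behind it; x points along the fingers, z is the direction in which the jaws open and shut, and the axes are right-handed (so a half turn about x gives the same grasp; the last joint's range is limited). The gripper opens to 92 mm and grips with 3 to 60 N. Pads are 19 mm wide; open, the fingers measure 130 mm over their backs; the gripper's body (75 mm by 190 mm) begins 47 mm behind the grasp point.
Start: joints at [1.226, 0.434, 0.025, 1.573, -0.012, 1.134, -0.075], TCP at [0.15, -0.607, 0.227] pointing down, gripper open.
Joint ranges: [-2.62, 2.62], [-0.44, 2.09], [-1.27, 1.32], [0.08, 2.57], [-1.32, 4.46], [0.12, 2], [-2.74, 2.74]. Speed limits (rad/s): [2.22, 2.22, 3.01, 3.01, 3.14, 3.14, 3.14].

INTERFACE

Orientations are given as a rotation vector (axis times angle).
In Python, from cell import arm, optics, finder gives the robot as it stands.
- The arm moves only by the tool send_rows, never from a script. Its argument "rows" is a list that holds one entry, the list of rows, each a list of 7 numbers: the shift along the tool's x, y, z in mm, then the turn, a rotation vector about the tool's x, y, z in degrees, then the opening in per cent of the stroke, from 0 (shut) to 100 (fully open). A call has exactly 8 rows; each row is the pose to reach, as a shift and turn from the pose commanded when the call began, along the tool's axes at that moment; what a row does not reach only later rows make up. A row lasts 1/10 s, in which the tool goes at most 50 mm and 8.59 degrees, less where a joint would pass 70% of its speed; a pose out of reach is approached as far as the arm can. A call with a gripper value outside its range is refused whole. The fingers move at their own pace and stop on an object; "grip_force" is the grip in N (left out, the last holds). Time passes only in rows, so rows that repeat a pose let the fingers close, or fill a call up. It gives the time, the measured TCP pose, the force and the opening at its end, in the units of the state.
- arm.observe(): the state, without advancing time (a new reading comes with each control period).
- optics.get_image(name): name is "scene" or "top" or "wrist"; returns (picture, depth): 420x560x3 uint8, red, green, blue; 420x560 float32, m along the optical axis (not along the pixel's ray), 0 where there is no reading.
- optics.get_calibration(name): a dict with "camera_matrix" (3x3 intrinsics, pixels), "position" and "orientation" of the camera in the world; the wrist camera has in their place "T_tool_cam" (4x4, takes a point from camera to tool coordinates, whose origin is the TCP and whose axes are the tool frame's). Camera axes: x right, y up, looking along -z (the intrinsics and any distortion apply to the point x, -y, -z); pixel columns grow to the right and rows downward; lengths in m; the calibration is good to about 2 mm. A picture is of the moment at which its call begins: read the wrist's pose just before it. get_calibration takes no time and is no camera call.
- arm.sign_off(): hands the job in, once; it reports no verdict.
Trained networks look in the newest picture that a camera, given by its name, has taken for a name from the list of things; names that differ only in an ending like _2 or _b are one class to them, and where a whole thing is asked for, a point or a joint stands for the part that bears it (a point fixed in the world has none). Each returns a list of dicts, best first, with "confidence" (0 to 1); they miss things now and then, are a little off and sometimes report something else, mostly with a low value. They report only what shows in the picture. A call takes as long as a camera call.
- finder.search_frame(camera, thing): "bbox" ([left, top, width, height] in pixels, round what is visible of it).
- finder.regions_of(camera, thing): "region" (420x560 bool, what is visible of it) and "bbox" ([left, top, width, height] in pixels, round what is visible of it).
- finder.place_of(camera, thing): "xy" ([column, row] in pixels: a listed point, or the origin of a listed thing).
The state is a dict: "clock": time; "joints": joint angles; "dq": joint speeds; "joint_efforts": joint torques, N m; "position": TCP position; "ee_rot": TCP orientation; "force": force on the tool from outside, world axes, zero at the start; "ft_torque": the same for the moment, N m; "width": opening from 0.0 (shut) to 1.0 (fully open).
Only numpy, scipy, OpenCV 4.12 (cv2) and the standard library are available. Lean on these libraries where they do the work, as an engineer would, in place of code of your own. Each camera call takes 0.05 s, during which the arm holds its last target.

TASK

Check the spring scale: hang the check weight by its loop on the scale's hook, lowering it gently so that the spring never bottoms out, let go and wait until it hangs quite still. Then lift the case's top tray up and over to the left, move the check weight from the hook into the compartment that was underneath, standing upright on its floor, and lower the tray fully back on top. Leave the other things on the table where they are.

Things in the scene. Friction and masses are not known exactly. Their poses are not given: they have to be found in the camera images.
- weight_center (a point): Loose steel check weight, 0.34 to 0.46 kg, 97 mm tall, given at its centre, 48.5 mm above its underside; z is its upright axis. It stands on a disc 56 mm across and 22 mm thick; above that an upright wire loop (see weight_loop), a 9 mm stem from 64 to 77 mm up and a knob at the top.
- weight_knob (a point): Centre of the check weight's round knob, the place to grip it, from above: 22 mm across, 20 mm tall, 87 mm above its underside. Fingertips should reach at most 20 mm below this point, or they meet the loop.
- weight_loop (a point): Peak of the underside of the check weight's loop, where it hangs on the hook: 58 mm above its underside, 29 mm below the knob's centre. The loop is 6 mm wire in the weight's y-z plane: you look through it along the weight's x axis (either way). The opening is 26 mm wide and reaches 36 mm down from this point; its top 13 mm narrow to a point like a roof.
- hook_seat (a point): Saddle of the scale's upturned hook, on the centre line of its 6 mm wire; 146 mm above the table unloaded, and moves straight down as it dips. Axes of the scale: the wire runs level along x, its free tip points to -x. The loop goes over the tip from the -x side, then down on the saddle. Towards +x the wire is free for 43 mm; the column's front (60 mm wide, top at 218 mm) is 61 mm away.
- hook_tip (a point): Very top of the hook's upturned tip, 29 mm from the saddle towards -x and 16 mm higher. Below the hook lies the scale's base plate, 14 mm thick.
- hook (a joint): Dip of the hook in m: 0 unloaded, grows downwards, hard stop at 0.056. Spring 160 N/m: the check weight makes it dip 0.019 to 0.027 at rest. Lightly damped: after a release it bounces at about 3 Hz for a second or two. Bottoming out means beyond 0.050.
- case_floor (a point): Centre of the inner floor of the fixed grey case, 6 mm above the table; axes of the case, z up. Inside 118 x 118 mm, outside 130 x 130 mm, top of the walls 70 mm above the table. The closed tray sits squarely on top; the underside of its floor is then 106 mm above the table, so the check weight fits under it standing, not otherwise.
- tray_pivot (a point): Lower pivot axis of the tray's arms, a line along the case's x axis, 55 mm from the case's centre towards its +y, 61.5 mm above the table. Axes of the case.
- tray_handle (a point): Middle of the tray's handle: a black bar 50 mm long along the case's x axis, 12 mm wide and tall, 158 mm above the table when closed; grip it from above on its +y and -y faces. The tray's rim (130 x 130 mm) is 25 mm below. The tray stays level: the handle moves on an arc of radius 90 mm in the case's y-z plane, over to the case's +y side (left, seen from the robot), ending 147 mm away at the same height, 38 mm higher half-way.
- tray_arm (a joint): Angle in rad of the parallel arms that carry the tray: 0 closed, 1.92 fully over on the open (+y) side, both hard stops. At 0 the arms rise 35 degrees above level towards the case's -y; dead centre at 0.96. Damped: let go, the tray (0.16 kg) sinks slowly, in about 1 to 2 s, to the side it leans to and stays there.
- staple_box_a_center (a point): Bystander: box of staples, 41 x 74 x 27 mm, given at its centre; leave it where it is.
- tape_1_center (a point): Bystander: roll of tape lying flat, 104 mm across, 25 mm tall, given at its centre; leave it where it is.
- staple_box_b_center (a point): Bystander: small box of staples, 37 x 62 x 31 mm, given at its centre; leave it where it is.
- eraser_center (a point): Bystander: eraser, 23 x 52 x 13 mm, given at its centre; leave it where it is.
- staple_remover_center (a point): Bystander: claw staple remover, 39 x 56 x 20 mm, given at its centre; leave it where it is.

How it is judged:
On the way, in this order (a step that is already met when the one before it is completed fails the run):
1. The check weight hangs on the hook, let go, upright, and both are still (value of joint hook above 0.014 m and height (world z) of weight_center above 0.08 m and velocity of joint hook between -0.01 and 0.01 m/s and horizontal distance between weight_center and hook_seat below 0.03 m and linear speed of weight below 0.025 m/s and angle between weight_center's own z axis and vertical below 0.25 rad and contact force between the fingers and weight below 0.05 N and contact force between the fingers and hook below 0.05 N), for 0.5 s.
2. The check weight stands in the case's compartment, let go, with the tray still up (horizontal distance between weight_center and case_floor below 0.05 m and z of weight_center in the frame of case_floor below 0.06 m and angle between weight_center's own z axis and vertical below 0.2 rad and contact force between the fingers and weight below 0.05 N and linear speed of weight below 0.03 m/s and value of joint tray_arm above 0.5 rad), for 0.2 s.
At the end, for the whole second after the job is handed in: The check weight stands upright (within 0.2 rad) and at rest on the compartment's floor, its axis within 50 mm of the compartment's centre; the tray is fully down (arm angle under 0.06 rad); the hook is empty and back up (dip under 4 mm) (horizontal distance between weight_center and case_floor below 0.05 m and z of weight_center in the frame of case_floor below 0.06 m and angle between weight_center's own z axis and vertical below 0.2 rad and contact force between the fingers and weight below 0.05 N and linear speed of weight below 0.03 m/s and value of joint tray_arm below 0.06 rad and value of joint hook below 0.004 m); the robot touches nothing.
It fails at once if the hook's spring is driven to the bottom of its travel (dip over 50 mm) (value of joint hook above 0.05 m).
It fails at once if another thing on the table is moved by more than 30 mm (distance of any of staple_box_a_center, tape_1_center, staple_box_b_center, eraser_center, staple_remover_center from where it was at the start of the episode above 0.03 m).
It also fails if it takes over 72 s, if anything falls off the work surface, if the arm or the gripper's body presses on something with over 40 N, if the wrist force passes 120 N, or if a joint passes its speed limit or range.

## Working session

There is one attempt and no reset: what is moved stays moved. The work goes in short steps, Python scripts to look and compute and a tool call to move; the robot and the scene stay as the last step left them, time stands still between calls to the robot, and variables do not carry over. Pictures are saved under pics/ and viewed, and the job is handed in when it is done.

Besides the shell and the picture viewer there is one more tool, called after ">>>" in YAML: its name, and indented under it one key for each argument. send_rows: Moves the arm, as the interface text tells. Its arguments: {"type":"object","properties":{"rows":{"type":"array"},"grip_force":{"type":"number"}},"required":["rows"]}

```bash
ls; mkdir -p pics; python3 - <<'E'
from cell import arm, optics, finder
import cv2
print(arm.observe())
for n in ["scene","top","wrist"]:
    p,d=optics.get_image(n); cv2.imwrite(f"pics/{n}0.png",p[:,:,::-1])
    print(n,optics.get_calibration(n))
E
```

```text
pics
{'clock': 0.0, 'joints': array([ 1.2264271 ,  0.43521424,  0.02499771,  1.57410118, -0.01162342,
        1.13400347, -0.07507751]), 'dq': array([ 0.00159426,  0.0003549 , -0.00160481,  0.00033601,  0.00097555,
        0.00082006,  0.00030478]), 'joint_efforts': array([-8.06561075e-04, -6.67844296e+01,  9.84523594e-01, -3.14460254e+01,
       -6.06447598e-02,  4.28428408e-02,  1.56232591e-04]), 'position': array([ 0.14945182, -0.60633643,  0.22594911]), 'ee_rot': array([ 1.03025501,  1.31524131, -1.02880733]), 'force': array([-0.80656001, -0.12142545, -0.03006345]), 'ft_torque': array([-0.02897112,  0.0237373 , -0.02966725]), 'width': 1.0014104184986095}
scene {'camera_matrix': array([[465.27584142,   0.        , 278.8667756 ],
       [  0.        , 465.27584142, 208.39415676],
       [  0.        ,   0.        ,   1.        ]]), 'position': array([ 0.22367288, -0.34099433,  0.81983016]), 'orientation': array([ 0.75256823, -0.18088903, -0.43593024])}
top {'camera_matrix': array([[387.4650582 ,   0.        , 281.97811374],
       [  0.        , 387.4650582 , 204.45744299],
       [  0.        ,   0.        ,   1.        ]]), 'position': array([0.3728325 , 0.24076041, 1.08701982]), 'orientation': array([ 0.1055306 , -0.10761784, -1.59346028])}
wrist {'camera_matrix': array([[360.88168367,   0.        , 280.4817457 ],
       [  0.        , 360.88168367, 203.63140487],
       [  0.        ,   0.        ,   1.        ]]), 'T_tool_cam': array([[ 3.01684138e-04,  2.69838323e-01, -9.62905597e-01,
        -1.58657713e-01],
       [ 1.11815963e-03,  9.62904948e-01,  2.69838491e-01,
         7.27875627e-02],
       [ 9.99999329e-01, -1.15808816e-03, -1.12291695e-05,
         1.17520290e-03],
       [ 0.00000000e+00,  0.00000000e+00,  0.00000000e+00,
         1.00000000e+00]])}
```

View pics/scene0.png

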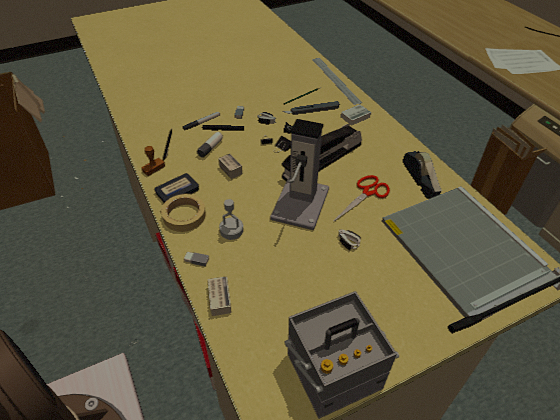

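View pics/top0.png

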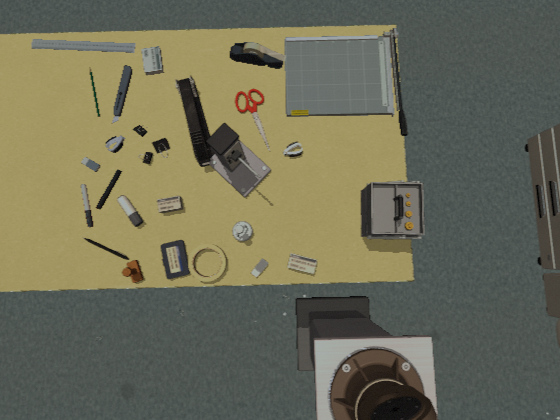

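View pics/wrist0.png

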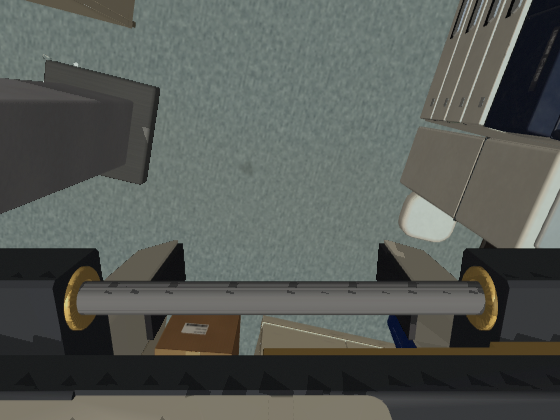

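The scene camera shows the weight at (231,219), the hook column at (300,170) and the case at (342,345). In the top view they're at (242,231), (232,150) and (392,210). Next I'll measure them.

```bash
cat > h.py <<'E'
from cell import arm, optics, finder
import numpy as np, cv2
from scipy.spatial.transform import Rotation as R
np.set_printoptions(precision=4,suppress=True)
def tool():
    s=arm.observe(); T=np.eye(4); T[:3,:3]=R.from_rotvec(s['ee_rot']).as_matrix(); T[:3,3]=s['position']; return T,s
def campose(n,T=None):
    c=optics.get_calibration(n)
    if n=='wrist':
        M=T@c['T_tool_cam']; 
    else:
        M=np.eye(4); M[:3,:3]=R.from_rotvec(c['orientation']).as_matrix(); M[:3,3]=c['position']
    return c['camera_matrix'],M
def ray(K,M,uv):
    d=np.array([(uv[0]-K[0,2])/K[0,0],-(uv[1]-K[1,2])/K[1,1],-1.]); return M[:3,3],M[:3,:3]@d
def proj(K,M,p):
    q=M[:3,:3].T@(np.asarray(p)-M[:3,3]); q=q*[1,-1,-1]; return (K@q/q[2])[:2]
def at_z(K,M,uv,z):
    o,d=ray(K,M,uv); return o+d*(z-o[2])/d[2]
def tri(l):
    A=np.zeros((3,3));b=np.zeros(3)
    for o,d in l:
        d=d/np.linalg.norm(d);P=np.eye(3)-np.outer(d,d);A+=P;b+=P@o
    x=np.linalg.solve(A,b); return x,[np.linalg.norm(np.cross(x-o,d/np.linalg.norm(d)))*1e3 for o,d in l]
def depthpt(K,M,D,uv):
    u,v=int(round(uv[0])),int(round(uv[1])); z=np.median(D[v-1:v+2,u-1:u+2]); o,d=ray(K,M,uv); return o+d*z
E
python3 - <<'E'
from h import *
names=["weight_center","weight_knob","weight_loop","hook_seat","hook_tip","case_floor","tray_pivot","tray_handle","staple_box_a_center","tape_1_center","eraser_center","staple_remover_center"]
D={}
for c in ["scene","top"]:
    p,D[c]=optics.get_image(c)
for n in names:
    l=[]
    for c in ["scene","top"]:
        r=finder.place_of(c,n); K,M=campose(c)
        print(n,c,[(np.round(x['xy'],1),round(x['confidence'],2),depthpt(K,M,D[c],x['xy'])) for x in r[:3]])
        if r:l.append(ray(K,M,r[0]['xy']))
    if len(l)==2: print('   TRI',*tri(l))
print(arm.observe()['clock'])
E
```

```text
weight_center scene [(array([232.5, 218.8]), 0.92, array([0.4572, 0.3648, 0.0216]))]
weight_center top [(array([242.2, 229.9]), 0.79, array([0.4446, 0.3412, 0.0949])), (array([369. , 212.9]), 0.25, array([0.4779, 0.019 , 0.116 ]))]
   TRI [0.4497 0.3462 0.0429] [np.float64(1.3050721633456954), np.float64(1.3050721633457931)]
weight_knob scene [(array([230.1, 206.1]), 0.91, array([0.4461, 0.3392, 0.0925])), (array([229.7, 219.7]), 0.28, array([0.4503, 0.365 , 0.0215]))]
weight_knob top [(array([239.1, 226.9]), 0.61, array([0.4524, 0.3489, 0.0966]))]
   TRI [0.452  0.3513 0.0792] [np.float64(1.8390493332150482), np.float64(1.8390493332150188)]
weight_loop scene [(array([227.7, 215.6]), 0.91, array([0.4569, 0.3978, 0.0009]))]
weight_loop top [(array([236.5, 230.2]), 0.74, array([0.4439, 0.3553, 0.0998]))]
   TRI [0.447  0.3626 0.0397] [np.float64(1.2288994875676638), np.float64(1.2288994875677457)]
hook_seat scene [(array([291.7, 180.6]), 0.58, array([0.5739, 0.2968, 0.1513])), (array([293.1, 177.6]), 0.44, array([0.5814, 0.3047, 0.1504]))]
hook_seat top [(array([250.3, 169. ]), 0.46, a
[... 1487 characters left out ...]
ray([399.7, 204. ]), 0.35, array([ 0.4923, -0.045 ,  0.164 ]))]
   TRI [0.3621 0.4411 0.012 ] [np.float64(0.5472640976149306), np.float64(0.5472640976150492)]
eraser_center scene [(array([198.8, 257.8]), 0.65, array([0.3497, 0.299 , 0.0111]))]
eraser_center top [(array([258.8, 270.5]), 0.54, array([0.3384, 0.3054, 0.0134]))]
   TRI [0.3443 0.3042 0.0067] [np.float64(6.3120785573509), np.float64(6.312078557350937)]
staple_remover_center scene [(array([348.2, 238.2]), 0.88, array([0.6791, 0.209 , 0.0011]))]
staple_remover_center top [(array([292.7, 152.8]), 0.63, array([0.6657, 0.2033, 0.0165]))]
   TRI [0.6698 0.2021 0.0123] [np.float64(3.0112261514976533), np.float64(3.011226151497706)]
1.45
```

```bash
python3 - <<'E'
from h import *
out=[]
for c in ["scene","top"]:
    p,D=optics.get_image(c); K,M=campose(c)
    v,u=np.mgrid[0:420,0:560]; d=np.stack([(u-K[0,2])/K[0,0],-(v-K[1,2])/K[1,1],-np.ones_like(u)],-1)
    P=M[:3,3]+(d*D[...,None])@M[:3,:3].T
    np.save(f"P_{c}.npy",P)
    def box(x0,x1,y0,y1,z0,z1): return P[(P[...,0]>x0)&(P[...,0]<x1)&(P[...,1]>y0)&(P[...,1]<y1)&(P[...,2]>z0)&(P[...,2]<z1)&(D>0)]
    for nm,b in [("columntop",(.55,.8,.2,.5,.21,.23)),("baseplate",(.5,.75,.2,.45,.010,.019)),("casetop rim",(.38,.6,-.15,.07,.127,.139)),("handle",(.42,.55,-.1,.03,.158,.17)),("knob",(.42,.48,.3,.38,.085,.11)),("disc",(.4,.5,.3,.4,.018,.026)),("hookwire",(.53,.62,.27,.36,.135,.175))]:
        q=box(*b); 
        if len(q)<4: print(c,nm,len(q)); continue
        r=cv2.minAreaRect((q[:,:2]*1000).astype(np.float32)); print(c,nm,len(q),"mean",q.mean(0),"rect mm",np.round(r[0],1),np.round(r[1],1),round(r[2],1),"z",np.percentile(q[:,2],[5,50,95]))
    x0,y0,w,h,s=(200,110,130,140,5) if c=="scene" else (190,110,120,140,5)
    out.append(cv2.resize(p[y0:y0+h,x0:x0+w,::-1],None,fx=4.2,fy=4.2,interpolation=cv2.INTER_CUBIC))
    cv2.imwrite(f"pics/{c}_z.png",out[-1])
E
```

```text
scene columntop 451 mean [0.6452 0.3693 0.2162] rect mm [647.2 372.2] [52.7 63.8] 44.6 z [0.2128 0.2165 0.2182]
scene baseplate 1460 mean [0.6234 0.3315 0.013 ] rect mm [630.4 337.9] [260.1 174.3] 79.2 z [0.0105 0.0128 0.0162]
scene casetop rim 1011 mean [ 0.4826 -0.0532  0.1309] rect mm [484.8 -47.8] [131.1 130.8] 87.4 z [0.1276 0.131  0.1337]
scene handle 238 mean [ 0.4839 -0.0489  0.1617] rect mm [484.5 -48.2] [12.  58.4] 86.6 z [0.1591 0.1618 0.164 ]
scene knob 83 mean [0.445  0.3469 0.0935] rect mm [446.1 348.7] [22.7 19.7] 63.1 z [0.0868 0.0946 0.0976]
scene disc 288 mean [0.4436 0.3467 0.0206] rect mm [445.  348.6] [52.  52.2] 5.4 z [0.0184 0.0204 0.0233]
scene hookwire 110 mean [0.6019 0.3302 0.1518] rect mm [595.7 321. ] [87.  14.2] 52.3 z [0.1444 0.1513 0.1595]
top columntop 580 mean [0.6481 0.3736 0.2185] rect mm [649.  373.8] [49.7 64.1] 45.7 z [0.2157 0.2185 0.2213]
top baseplate 1352 mean [0.6218 0.3461 0.0145] rect mm [685.2 340.4] [231.  209.3] 46.0 z [0.0111 0.0146 0.0178]
top casetop rim 473 mean [ 0.4873 -0.0482  0.1321] rect mm [487.4 -46.5] [130.9 130.5] 87.7 z [0.1275 0.1325 0.1358]
top handle 115 mean [ 0.4866 -0.0455  0.1634] rect mm [486.8 -46. ] [11.7 56.3] 85.7 z [0.1602 0.1635 0.1667]
top knob 59 mean [0.4475 0.3506 0.0969] rect mm [447.4 350.4] [20.2 18.3] 1.4 z [0.0909 0.0973 0.1007]
top disc 227 mean [0.4463 0.3489 0.0223] rect mm [448.4 350.8] [52.8 52.4] 89.4 z [0.0193 0.0224 0.0252]
top hookwire 94 mean [0.6    0.3268 0.1535] rect mm [597.6 322.4] [84.3 13.6] 52.8 z [0.147  0.1523 0.162 ]
```

View pics/scene_z.png

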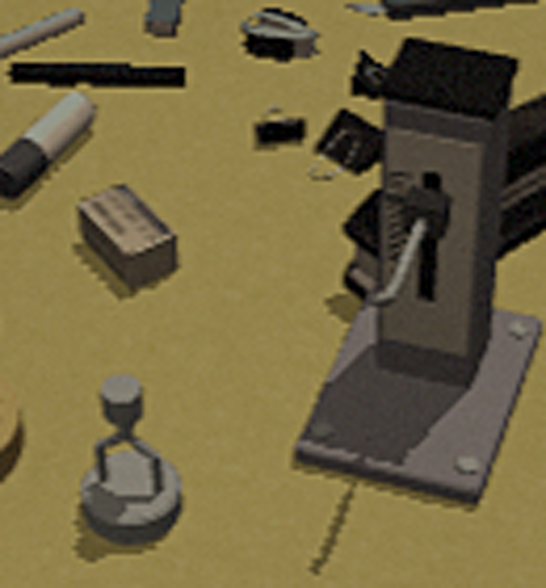

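View pics/top_z.png

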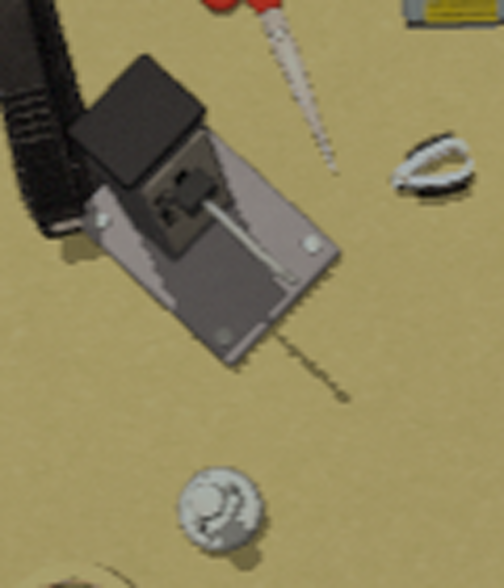

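```bash
python3 - <<'E'
from h import *
T,s=tool(); print(T, s['clock'])
for c in ["scene","top"]:
    P=np.load(f"P_{c}.npy"); K,M=campose(c)
    def box(x0,x1,y0,y1,z0,z1): return P[(P[...,0]>x0)&(P[...,0]<x1)&(P[...,1]>y0)&(P[...,1]<y1)&(P[...,2]>z0)&(P[...,2]<z1)]
    q=box(.54,.612,.27,.345,.14,.18)
    vx,vy,x0,y0=cv2.fitLine((q[:,:2]).astype(np.float32),cv2.DIST_HUBER,0,1e-4,1e-4).ravel(); a=np.degrees(np.arctan2(vy,vx)); t=(q[:,0]-x0)*vx+(q[:,1]-y0)*vy
    o=np.argsort(t); print(c,"wire ang",a,"pt",x0,y0, "ends",q[o[0]],q[o[-1]])
    print(q[o[::6]])
    q=box(.425,.475,.32,.375,.028,.066); print(c,"loop",len(q)); 
    vx,vy,x0,y0=cv2.fitLine((q[:,:2]).astype(np.float32),cv2.DIST_HUBER,0,1e-4,1e-4).ravel(); print(np.degrees(np.arctan2(vy,vx)),x0,y0,q.max(0)-q.min(0), np.cov(q[:,:2].T)*1e6)
# loop shoulders in scene zoom -> world at z .045
K,M=campose("scene")
for uv in [(223.8,216.5),(237.8,221),(229.5,212)]: print(at_z(K,M,uv,.045))
E
```

```text
[[ 0.      0.9709  0.2394  0.1496]
 [-0.0001  0.2394 -0.9709 -0.6068]
 [-1.     -0.      0.0001  0.2267]
 [ 0.      0.      0.      1.    ]] 1.55
scene wire ang 46.954082 pt 0.58634 0.3098328 ends [0.5657 0.2892 0.1597] [0.6112 0.3385 0.1513]
[[0.5657 0.2892 0.1597]
 [0.5692 0.2913 0.1594]
 [0.5756 0.3032 0.15  ]
 [0.5838 0.3049 0.1481]
 [0.5892 0.3104 0.1444]
 [0.5946 0.3162 0.1463]
 [0.5985 0.319  0.1483]
 [0.5994 0.3256 0.1514]
 [0.6036 0.3289 0.1529]
 [0.6099 0.336  0.1508]]
scene loop 72
-40.092983 0.44484943 0.34861726 [0.029  0.0275 0.036 ] [[ 94.7277 -77.0883]
 [-77.0883  68.0598]]
top wire ang 45.660862 pt 0.59030694 0.31418335 ends [0.5677 0.2922 0.1608] [0.6112 0.339  0.1517]
[[0.5677 0.2922 0.1608]
 [0.5709 0.2972 0.1581]
 [0.58   0.2999 0.1512]
 [0.582  0.3046 0.1541]
 [0.5858 0.3099 0.149 ]
 [0.5907 0.3147 0.15  ]
 [0.5954 0.3193 0.1523]
 [0.6008 0.3243 0.1512]
 [0.6061 0.3292 0.1509]
 [0.6085 0.3341 0.1517]]
top loop 17
-40.496174 0.45193967 0.3464762 [0.0281 0.024  0.0281] [[ 138.9434 -111.9323]
 [-111.9323   95.1032]]
[0.4353 0.3593 0.045 ]
[0.4585 0.3325 0.045 ]
[0.4523 0.3667 0.045 ]
```

```bash
cat >> h.py <<'E'
import json,os
def Rdown(yaw):
    a=np.radians(yaw); z=np.array([np.cos(a),np.sin(a),0]); x=np.array([0,0,-1.]); return np.stack([x,np.cross(z,x),z],1)
def plan(wps,grip,step=45,rstep=8,meas=False,hold=0):
    """wps: list of (x,y,z,yaw) in world; base = stored command (tool down)"""
    if not meas and os.path.exists('cmd.json'): b=json.load(open('cmd.json'))
    else:
        T,_=tool(); b=[*T[:3,3],np.degrees(np.arctan2(T[1,2],T[0,2]))]
    T,_=tool(); m=[*T[:3,3],np.degrees(np.arctan2(T[1,2],T[0,2]))]
    print("cmd",np.round(b,4),"meas",np.round(m,4))
    R0=Rdown(b[3]); rows=[]; cur=np.array(b,float)
    for w in wps:
        w=np.array(w,float); st=step
        n=int(np.ceil(max(np.linalg.norm(w[:3]-cur[:3])*1e3/st,abs(w[3]-cur[3])/rstep,1)))
        for i in range(n): rows.append(cur+(w-cur)*(i+1)/n)
        cur=w
    rows+=[cur]*hold
    for k in range(0,len(rows),8):
        ch=rows[k:k+8]; ch+= [ch[-1]]*(8-len(ch))
        out=[]
        for r in ch:
            sh=np.round(R0.T@(r[:3]-np.array(b[:3]))*1e3,1); tu=np.round(-(r[3]-b[3]),1)
            out.append([*[float(x)+0 for x in sh],float(tu)+0,0,0,grip])
        print("CALL",json.dumps([out]).replace(' ',''))
        e=ch[-1]; b=[*(np.array(b[:3])+R0@(np.array(out[-1][:3])/1e3)),b[3]-out[-1][3]]; R0=Rdown(b[3])
    json.dump([float(x) for x in b],open('cmd.json','w')); print("end",np.round(b,4))
E
python3 - <<'E'
from h import *
K,M=campose('wrist',np.eye(4)); print(proj(K,M,[0,0,0]),proj(K,M,[-.019,0,0]),proj(K,M,[.1,0,0]),proj(K,M,[.1,.05,0]))
json.dump([.15,-.607,.227,-76.15],open('cmd.json','w'))
plan([(.40,-.35,.33,-76),(.52,-.02,.33,-60),(.46,.25,.30,-43),(.435,.333,.26,-42)],100)
E
```

```text
[277.9501 260.7215] [277.6361 279.504 ] [278.8978 204.0225] [278.8931 135.9632]
cmd [  0.15   -0.607   0.227 -76.15 ] meas [  0.1496  -0.6068   0.2267 -76.1507]
CALL [[[-11.4,33.8,-21.1,0.0,0,0,100],[-22.9,67.6,-42.2,0.0,0,0,100],[-34.3,101.4,-63.2,0.0,0,0,100],[-45.8,135.2,-84.3,-0.1,0,0,100],[-57.2,169.0,-105.4,-0.1,0,0,100],[-68.7,202.8,-126.5,-0.1,0,0,100],[-80.1,236.6,-147.5,-0.1,0,0,100],[-91.6,270.4,-168.6,-0.1,0,0,100]]]
CALL [[[-11.4,33.9,-21.0,-0.1,0,0,100],[-11.4,58.4,-57.4,-2.1,0,0,100],[-11.4,82.9,-93.9,-4.1,0,0,100],[-11.4,107.4,-130.3,-6.1,0,0,100],[-11.4,131.9,-166.7,-8.1,0,0,100],[-11.4,156.4,-203.1,-10.1,0,0,100],[-11.4,180.9,-239.5,-12.1,0,0,100],[-11.4,205.4,-275.9,-14.1,0,0,100]]]
CALL [[[0.0,32.6,-29.4,-2.0,0,0,100],[4.3,43.2,-67.5,-4.4,0,0,100],[8.6,53.8,-105.5,-6.8,0,0,100],[12.9,64.4,-143.6,-9.2,0,0,100],[17.1,74.9,-181.7,-11.7,0,0,100],[21.4,85.5,-219.8,-14.1,0,0,100],[25.7,96.1,-257.8,-16.5,0,0,100],[30.0,106.7,-295.9,-19.0,0,0,100]]]
CALL [[[13.3,14.5,-25.0,-0.3,0,0,100],[26.7,29.1,-49.9,-0.6,0,0,100],[40.0,43.7,-74.9,-1.0,0,0,100],[40.0,43.7,-74.9,-1.0,0,0,100],[40.0,43.7,-74.9,-1.0,0,0,100],[40.0,43.7,-74.9,-1.0,0,0,100],[40.0,43.7,-74.9,-1.0,0,0,100],[40.0,43.7,-74.9,-1.0,0,0,100]]]
end [  0.435   0.333   0.26  -41.95 ]
```

>>> send_rows:
  rows:
    - [[-11,34,-21,0,0,0,100],[-23,68,-42,0,0,0,100],[-34,101,-63,0,0,0,100],[-46,135,-84,0,0,0,100],[-57,169,-105,0,0,0,100],[-69,203,-126,0,0,0,100],[-80,237,-147,0,0,0,100],[-92,270,-169,0,0,0,100]]

```text
clock: 2.35
position: [0.3723, -0.3768, 0.3193]
ee_rot: [1.029, 1.313, -1.029]
force: [0.4, -0.4, 0.3]
width: 1.002
```

>>> send_rows:
  rows:
    - [[-11,34,-21,0,0,0,100],[-11,58,-57,-2,0,0,100],[-11,83,-94,-4,0,0,100],[-11,107,-130,-6,0,0,100],[-11,132,-167,-8,0,0,100],[-11,156,-203,-10,0,0,100],[-11,181,-239,-12,0,0,100],[-11,205,-276,-14,0,0,100]]

```text
clock: 3.15
position: [0.5047, -0.0595, 0.33]
ee_rot: [0.843, 1.4, -0.843]
force: [1.5, -0.5, 1.1]
width: 1.005
```

>>> send_rows:
  rows:
    - [[0,33,-29,-2,0,0,100],[4,43,-67,-4.4,0,0,100],[9,54,-105,-7,0,0,100],[13,64,-144,-9,0,0,100],[17,75,-182,-12,0,0,100],[21,85,-220,-14,0,0,100],[26,96,-258,-16.5,0,0,100],[30,107,-296,-19,0,0,100]]

```text
clock: 3.95
position: [0.4601, 0.2519, 0.2997]
ee_rot: [0.588, 1.489, -0.588]
force: [-0.2, -0.3, 0.5]
width: 0.997
```

```bash
python3 - <<'E'
from h import *
plan([(.435,.333,.26,-42)],100,meas=True)
E
```

```text
cmd [  0.4601   0.2519   0.2997 -43.073 ] meas [  0.4601   0.2519   0.2997 -43.073 ]
CALL [[[13.2,14.0,-24.6,-0.4,0,0,100],[26.5,28.0,-49.2,-0.7,0,0,100],[39.7,42.1,-73.7,-1.1,0,0,100],[39.7,42.1,-73.7,-1.1,0,0,100],[39.7,42.1,-73.7,-1.1,0,0,100],[39.7,42.1,-73.7,-1.1,0,0,100],[39.7,42.1,-73.7,-1.1,0,0,100],[39.7,42.1,-73.7,-1.1,0,0,100]]]
end [  0.4351   0.333    0.26   -41.973 ]
```

>>> send_rows:
  rows:
    - [[13,14,-25,-0.5,0,0,100],[26,28,-49,-1,0,0,100],[40,42,-74,-1,0,0,100],[40,42,-74,-1,0,0,100],[40,42,-74,-1,0,0,100],[40,42,-74,-1,0,0,100],[40,42,-74,-1,0,0,100],[40,42,-74,-1,0,0,100]]

```text
clock: 4.75
position: [0.4361, 0.3311, 0.2601]
ee_rot: [0.577, 1.492, -0.576]
force: [-0.2, 0.7, 0.1]
width: 1.001
```

```bash
cat >> h.py <<'E'
def shot(name,cam='wrist'):
    T,s=tool(); p,D=optics.get_image(cam); K,M=campose(cam,T)
    cv2.imwrite(f"pics/{name}.png",p[:,:,::-1])
    v,u=np.mgrid[0:420,0:560]; d=np.stack([(u-K[0,2])/K[0,0],-(v-K[1,2])/K[1,1],-np.ones_like(u)],-1)
    P=M[:3,3]+(d*D[...,None])@M[:3,:3].T; P[D<=0]=np.nan
    np.savez(f"{name}.npz",K=K,M=M,P=P,D=D); return T,K,M,p,D,P
def sel(P,x0,x1,y0,y1,z0,z1): return P[(P[...,0]>x0)&(P[...,0]<x1)&(P[...,1]>y0)&(P[...,1]<y1)&(P[...,2]>z0)&(P[...,2]<z1)]
E
python3 - <<'E'
from h import *
T,K,M,p,D,P=shot('w1'); print(T)
for n in ["weight_knob","weight_loop","weight_center","hook_seat","hook_tip"]:
    r=finder.place_of('wrist',n); print(n,[(np.round(x['xy'],1),round(x['confidence'],2),depthpt(K,M,D,x['xy'])) for x in r[:2]])
for nm,b in [("knobtop",(.42,.48,.3,.38,.085,.11)),("disc",(.4,.5,.3,.4,.018,.026)),("loop",(.42,.48,.3,.38,.03,.066)),("wire",(.54,.612,.27,.345,.14,.18)),("coltop",(.6,.7,.3,.42,.21,.23))]:
    q=sel(P,*b)
    if len(q)>5:
        r=cv2.minAreaRect((q[:,:2]*1000).astype(np.float32)); vx,vy,x0,y0=cv2.fitLine(q[:,:2].astype(np.float32),cv2.DIST_HUBER,0,1e-4,1e-4).ravel()
        print(nm,len(q),r,"line ang",np.degrees(np.arctan2(vy,vx)),np.nanmedian(q,0))
E
```

```text
[[ 0.0009  0.6723  0.7402  0.4361]
 [ 0.      0.7402 -0.6723  0.3311]
 [-1.      0.0006  0.0006  0.2601]
 [ 0.      0.      0.      1.    ]]
weight_knob [(array([276.9, 164. ]), 0.62, array([0.4475, 0.3467, 0.0982]))]
weight_loop [(array([276.3, 156.5]), 0.75, array([0.4516, 0.3521, 0.0982]))]
weight_center [(array([276. , 154.2]), 0.71, array([0.4528, 0.3537, 0.098 ]))]
hook_seat [(array([460.9,  79.8]), 0.95, array([0.5903, 0.3096, 0.1496]))]
hook_tip [(array([456.8, 121.6]), 0.75, array([0.5679, 0.2918, 0.1612]))]
knobtop 476 ((448.14984130859375, 348.0060729980469), (20.95766258239746, 21.100799560546875), 1.6328096389770508) line ang 44.28581 [0.4487 0.3485 0.0975]
disc 1369 ((448.55084228515625, 347.8548889160156), (54.1947135925293, 54.32227325439453), 46.561248779296875) line ang -41.095467 [0.4541 0.3542 0.0224]
loop 108 ((448.20098876953125, 347.95721435546875), (5.790327072143555, 37.20577621459961), 48.84130859375) line ang -41.83853 [0.4555 0.3429 0.0526]
wire 919 ((590.8690795898438, 311.8759765625), (65.53893280029297, 6.524570941925049), 45.43293380737305) line ang 45.68503 [0.5906 0.3124 0.1518]
```

View pics/w1.png

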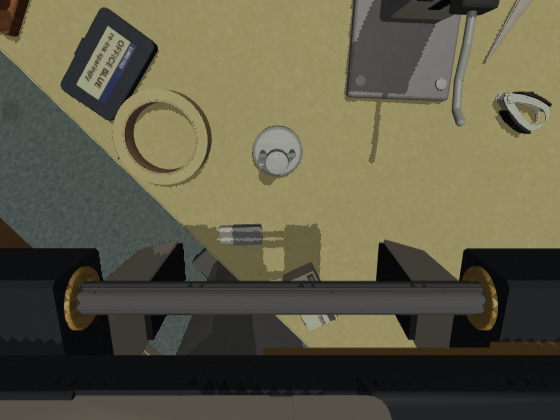

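The wrist view shows the weight at (277,158) and the hook at (461,80) to (457,122). The knob axis is at (0.448,0.348) with its top at z=0.0975, and the loop plane lies at -41.5°. The hook wire runs at 45.5° with its seat near (0.590,0.311). These match the given heights, so I'll grasp.

```bash
python3 - <<'E'
from h import *
plan([(.4482,.348,.22,-41.5),(.4482,.348,.100,-41.5),(.4482,.348,.071,-41.5)],100,meas=True,step=35)
E
```

```text
cmd [  0.4355   0.3317   0.2598 -42.164 ] meas [  0.4355   0.3317   0.2598 -42.164 ]
CALL [[[19.9,10.3,-0.7,-0.3,0,0,100],[39.8,20.6,-1.5,-0.7,0,0,100],[69.8,20.6,-1.5,-0.7,0,0,100],[99.8,20.6,-1.5,-0.7,0,0,100],[129.8,20.6,-1.5,-0.7,0,0,100],[159.8,20.6,-1.5,-0.7,0,0,100],[188.8,20.6,-1.5,-0.7,0,0,100],[188.8,20.6,-1.5,-0.7,0,0,100]]]
end [  0.4482   0.348    0.071  -41.464 ]
```

>>> send_rows:
  rows:
    - [[20,10,-1,-0.5,0,0,100],[40,20.5,-1.5,-0.7,0,0,100],[70,20.5,-1.5,-0.7,0,0,100],[100,20.5,-1.5,-0.7,0,0,100],[130,20.5,-1.5,-0.7,0,0,100],[160,20.5,-1.5,-0.7,0,0,100],[189,20.5,-1.5,-0.7,0,0,100],[189,20.5,-1.5,-0.7,0,0,100]]

```text
clock: 5.85
position: [0.4463, 0.3461, 0.0673]
ee_rot: [0.562, 1.499, -0.571]
force: [-0.6, -0.4, 1.0]
width: 1.001
```

>>> send_rows:
  rows:
    - [[0,0,0,0,0,0,60],[0,0,0,0,0,0,30],[0,0,0,0,0,0,0],[0,0,0,0,0,0,0],[0,0,0,0,0,0,0],[0,0,0,0,0,0,0],[0,0,0,0,0,0,0],[0,0,0,0,0,0,0]]
  grip_force: 30

```text
clock: 6.65
position: [0.448, 0.3481, 0.0707]
ee_rot: [0.566, 1.496, -0.566]
force: [-0.1, -0.2, -0.6]
width: 0.354
```

```bash
python3 - <<'E'
from h import *
s=arm.observe();print(s['position'],s['width'],s['force'],s['clock'])
plan([(.4482,.348,.184,-41.5),(.547,.2672,.184,-44.5)],0,step=28,meas=True,hold=3)
E
```

```text
[0.448  0.3481 0.0707] 0.35426288192900507 [-0.1109 -0.2479 -0.5715] 6.65
cmd [  0.448    0.3481   0.0707 -41.4537] meas [  0.448    0.3481   0.0707 -41.4537]
CALL [[[-22.7,0.0,0.0,0.0,0,0,0],[-45.3,0.0,0.1,0.0,0,0,0],[-68.0,0.0,0.1,0.0,0,0,0],[-90.6,0.0,0.1,0.0,0,0,0],[-113.3,0.1,0.2,0.0,0,0,0],[-113.3,1.0,25.7,0.6,0,0,0],[-113.3,2.0,51.2,1.2,0,0,0],[-113.3,3.0,76.7,1.8,0,0,0]]]
CALL [[[0.0,1.7,25.5,0.6,0,0,0],[0.0,3.5,50.9,1.2,0,0,0],[0.0,3.5,50.9,1.2,0,0,0],[0.0,3.5,50.9,1.2,0,0,0],[0.0,3.5,50.9,1.2,0,0,0],[0.0,3.5,50.9,1.2,0,0,0],[0.0,3.5,50.9,1.2,0,0,0],[0.0,3.5,50.9,1.2,0,0,0]]]
end [  0.547    0.2672   0.184  -44.4537]
```

Width 0.354 is 33 mm, wider than the 22 mm knob, so the fingers may still be closing. I'll wait another call.

>>> send_rows:
  rows:
    - [[0,0,0,0,0,0,0],[0,0,0,0,0,0,0],[0,0,0,0,0,0,0],[0,0,0,0,0,0,0],[-5,0,0,0,0,0,0],[-10,0,0,0,0,0,0],[-15,0,0,0,0,0,0],[-20,0,0,0,0,0,0]]

```text
clock: 7.45
position: [0.4481, 0.348, 0.0912]
ee_rot: [0.566, 1.495, -0.566]
force: [-0.0, -0.1, -3.7]
width: 0.233
```

```bash
python3 - <<'E'
from h import *
s=arm.observe();print(s['position'],s['width'],s['force'],s['clock'])
shot('w2')
E
```

```text
[0.4481 0.348  0.0912] 0.2325881955706741 [-0.0411 -0.1021 -3.7336] 7.45
```

View pics/w2.png

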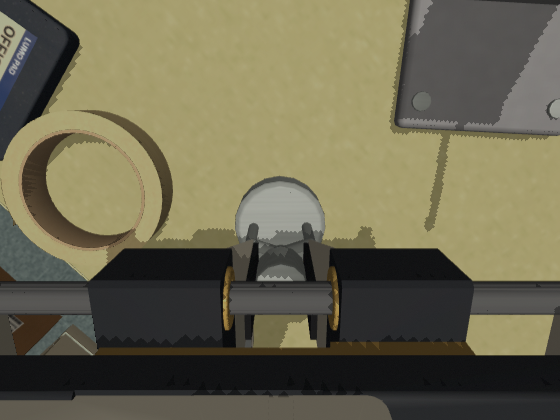

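The knob is held (21 mm) at a load of about 3.7 N. I'll carry it to the spot before the hook tip.

```bash
python3 - <<'E'
from h import *
plan([(.4482,.348,.184,-41.5),(.547,.2672,.184,-44.5)],0,step=32,meas=True,hold=3)
E
```

```text
cmd [  0.4484   0.3483   0.092  -41.4576] meas [  0.4484   0.3483   0.092  -41.4576]
CALL [[[-30.7,-0.1,0.0,0.0,0,0,0],[-61.4,-0.3,0.1,0.0,0,0,0],[-92.0,-0.4,0.1,0.0,0,0,0],[-92.0,0.8,32.0,0.8,0,0,0],[-92.0,2.0,63.8,1.5,0,0,0],[-92.0,3.3,95.7,2.3,0,0,0],[-92.0,4.5,127.6,3.0,0,0,0],[-92.0,4.5,127.6,3.0,0,0,0]]]
CALL [[[0.0,0.0,0.0,0.0,0,0,0],[0.0,0.0,0.0,0.0,0,0,0],[0.0,0.0,0.0,0.0,0,0,0],[0.0,0.0,0.0,0.0,0,0,0],[0.0,0.0,0.0,0.0,0,0,0],[0.0,0.0,0.0,0.0,0,0,0],[0.0,0.0,0.0,0.0,0,0,0],[0.0,0.0,0.0,0.0,0,0,0]]]
end [  0.547    0.2672   0.184  -44.4576]
```

>>> send_rows:
  rows:
    - [[-31,0,0,0,0,0,0],[-61,0,0,0,0,0,0],[-92,0,0,0,0,0,0],[-92,1,35,1,0,0,0],[-92,2,70,2,0,0,0],[-92,3.5,100,2.5,0,0,0],[-92,4.5,127.5,3,0,0,0],[-92,4.5,127.5,3,0,0,0]]

```text
clock: 8.3
position: [0.5503, 0.2623, 0.1822]
ee_rot: [0.61, 1.48, -0.613]
force: [-0.5, -1.4, -4.3]
width: 0.235
```

>>> send_rows:
  rows:
    - [[0,0,0,0,0,0,0],[0,0,0,0,0,0,0],[0,0,0,0,0,0,0],[0,0,0,0,0,0,0],[0,0,0,0,0,0,0],[0,0,0,0,0,0,0],[0,0,0,0,0,0,0],[0,0,0,0,0,0,0]]

```text
clock: 9.1
position: [0.5466, 0.2671, 0.1827]
ee_rot: [0.606, 1.484, -0.607]
force: [0.6, -0.5, -4.5]
width: 0.234
```

```bash
python3 - <<'E'
from h import *
s=arm.observe();print(s['position'],s['width'],s['force'],s['clock'])
T,K,M,p,D,P=shot('w3')
r=finder.place_of('wrist','hook_seat'); print(r[:1],[depthpt(K,M,D,x['xy']) for x in r[:1]])
q=sel(P,.558,.612,.27,.345,.14,.18); vx,vy,x0,y0=cv2.fitLine(q[:,:2].astype(np.float32),cv2.DIST_HUBER,0,1e-4,1e-4).ravel()
print(len(q),cv2.minAreaRect((q[:,:2]*1000).astype(np.float32)),vx,vy,x0,y0)
T,K,M,p,D,P=shot('s3','scene'); cv2.imwrite('pics/s3z.png',cv2.resize(p[110:250,200:340,::-1],None,fx=4,fy=4,interpolation=cv2.INTER_CUBIC))
E
```

```text
[0.5466 0.2671 0.1827] 0.2338389582519509 [ 0.6239 -0.4732 -4.4991] 9.1
[{'xy': [282.3, 124.5], 'confidence': 0.89}] [array([0.5908, 0.3094, 0.1499])]
1453 ((590.7872314453125, 311.29443359375), (65.8131103515625, 5.619614124298096), 45.93132400512695) 0.692778 0.72115093 0.59079766 0.31121853
```

View pics/w3.png

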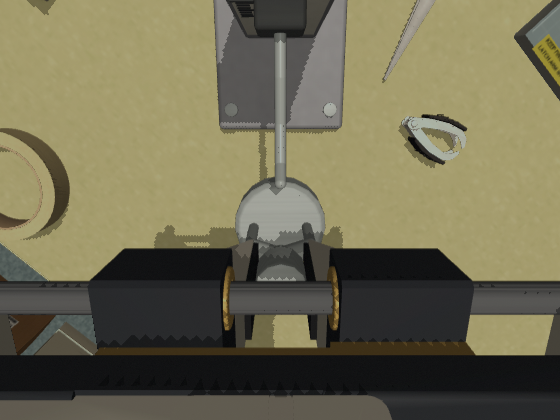

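View pics/s3z.png

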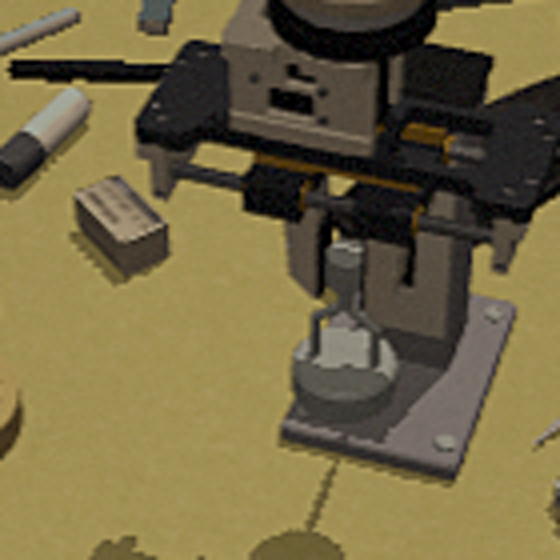

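The wrist view shows the hook wire on the gripper's centre line, from (280,35) down to the tip at (280,185), and the loop is in front of it. The lateral offset is about 1 mm. I'll slide the loop over the tip.

>>> send_rows:
  rows:
    - [[0,8,0,0,0,0,0],[0,17,0,0,0,0,0],[0,26,0.5,0,0,0,0],[0,35,0.5,0,0,0,0],[0,44,0.5,0,0,0,0],[0,53,0.5,0,0,0,0],[0,61,0.5,0,0,0,0],[0,61,0.5,0,0,0,0]]

```text
clock: 10.05
position: [0.5902, 0.3114, 0.1825]
ee_rot: [0.607, 1.485, -0.605]
force: [0.0, -0.4, -4.9]
width: 0.232
```

```bash
python3 - <<'E'
from h import *
s=arm.observe();print(s['position'],s['width'],s['force'],s['clock'])
T,K,M,p,D,P=shot('w4')
T,K,M,p,D,P=shot('s4','scene'); cv2.imwrite('pics/s4z.png',cv2.resize(p[110:250,220:360,::-1],None,fx=4,fy=4,interpolation=cv2.INTER_CUBIC))
E
```

```text
[0.5902 0.3114 0.1825] 0.2324015667321991 [ 0.0335 -0.4351 -4.895 ] 10.05
```

View pics/w4.png

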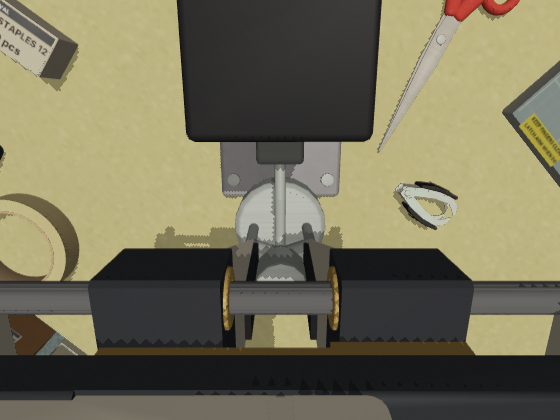

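View pics/s4z.png

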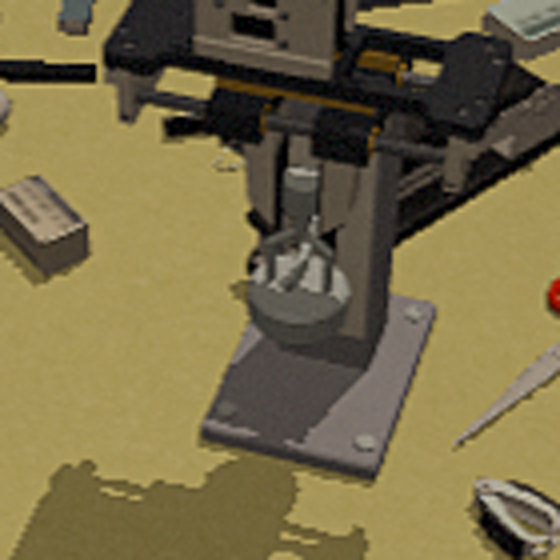

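The hook wire now runs through the loop. I'll lower it slowly.

>>> send_rows:
  rows:
    - [[5,0,0,0,0,0,0],[10,0,0,0,0,0,0],[15,0,0,0,0,0,0],[19,0,0,0,0,0,0],[23,0,0,0,0,0,0],[27,0,0,0,0,0,0],[31,0,0,0,0,0,0],[31,0,0,0,0,0,0]]

```text
clock: 10.95
position: [0.5895, 0.3103, 0.1512]
ee_rot: [0.606, 1.485, -0.607]
force: [-0.8, -0.2, -1.8]
width: 0.229
```

>>> send_rows:
  rows:
    - [[3,0,0,0,0,0,0],[6,0,0,0,0,0,0],[9,0,0,0,0,0,0],[11,0,0,0,0,0,0],[13,0,0,0,0,0,0],[13,0,0,0,0,0,0],[13,0,0,0,0,0,0],[13,0,0,0,0,0,0]]

```text
clock: 11.75
position: [0.5897, 0.3104, 0.1389]
ee_rot: [0.607, 1.484, -0.606]
force: [-1.5, 0.6, -0.1]
width: 0.228
```

```bash
python3 - <<'E'
from h import *
for i in range(3):
    s=arm.observe();print(s['position'],s['width'],s['force'],s['clock'])
    T,K,M,p,D,P=shot('s5','scene')
cv2.imwrite('pics/s5z.png',cv2.resize(p[110:250,220:360,::-1],None,fx=4,fy=4,interpolation=cv2.INTER_CUBIC))
E
```

```text
[0.5897 0.3104 0.1389] 0.22837083394048707 [-1.5252  0.5924 -0.1401] 11.75
[0.5897 0.3104 0.1389] 0.2318572381560528 [-0.8116  1.7229  0.2467] 11.8
[0.5897 0.3104 0.1389] 0.22837734019244416 [-1.6129  1.1855  0.5449] 11.85
```

View pics/s5z.png

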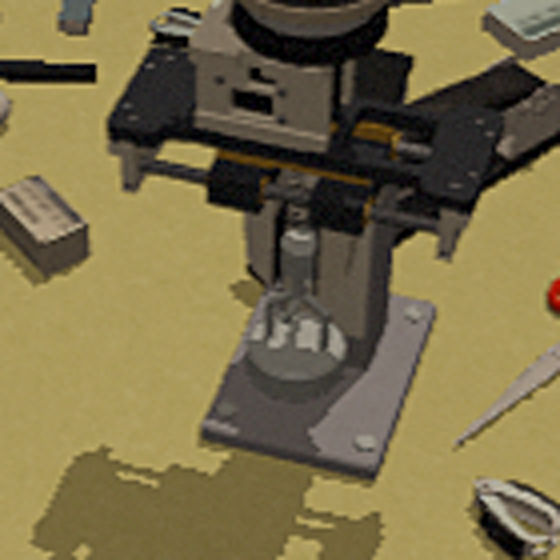

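The load has passed to the hook (force ≈ 0), so I'll release.

>>> send_rows:
  rows:
    - [[0,0,0,0,0,0,60],[0,0,0,0,0,0,60],[0,0,0,0,0,0,60],[0,0,0,0,0,0,60],[0,0,0,0,0,0,60],[-10,0,0,0,0,0,60],[-25,0,0,0,0,0,60],[-40,0,0,0,0,0,60]]

```text
clock: 12.7
position: [0.5898, 0.3105, 0.1805]
ee_rot: [0.607, 1.484, -0.606]
force: [0.1, 0.3, 1.3]
width: 0.6
```

```bash
python3 - <<'E'
from h import *
T,K,M,p,D,P=shot('w6'); print(arm.observe()['width'])
q=sel(P,.57,.61,.29,.335,.125,.166); print(len(q),np.nanmedian(q,0),np.nanmax(q,0))
E
```

```text
0.6028553243944244
1886 [0.5942 0.3134 0.1644] [0.61   0.3341 0.166 ]
```

View pics/w6.png

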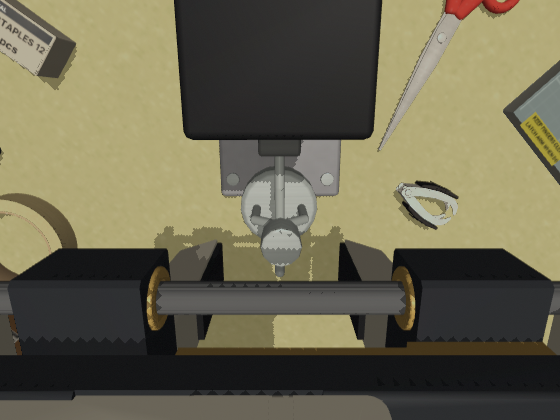

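The weight hangs freely on the hook and the fingers are clear. While it settles I'll move over to the tray.

```bash
python3 - <<'E'
from h import *
plan([(.5898,.3105,.27,-44.5),(.56,.22,.30,-54),(.46,-.045,.29,-92)],100,meas=True,hold=2)
E
```

```text
cmd [  0.5909   0.3115   0.1836 -44.4532] meas [  0.5909   0.3115   0.1836 -44.4532]
CALL [[[-43.2,-0.7,0.0,0.0,0,0,100],[-86.4,-1.5,-0.1,0.0,0,0,100],[-96.4,-30.0,13.9,3.2,0,0,100],[-106.4,-58.5,28.0,6.4,0,0,100],[-116.4,-86.9,42.0,9.5,0,0,100],[-115.0,-124.0,58.3,15.0,0,0,100],[-113.6,-161.0,74.6,20.4,0,0,100],[-112.1,-198.0,91.0,25.8,0,0,100]]]
CALL [[[1.4,-26.3,30.8,5.5,0,0,100],[2.8,-52.5,61.6,10.9,0,0,100],[4.2,-78.8,92.4,16.3,0,0,100],[5.7,-105.0,123.2,21.7,0,0,100],[5.7,-105.0,123.2,21.7,0,0,100],[5.7,-105.0,123.2,21.7,0,0,100],[5.7,-105.0,123.2,21.7,0,0,100],[5.7,-105.0,123.2,21.7,0,0,100]]]
end [  0.46    -0.045    0.29   -91.9532]
```

>>> send_rows:
  rows:
    - [[-43,0,0,0,0,0,60],[-86,-1,0,0,0,0,60],[-96,-30,14,3,0,0,100],[-106,-58,28,6.5,0,0,100],[-116,-87,42,9.5,0,0,100],[-115,-124,58,15,0,0,100],[-114,-161,75,20.5,0,0,100],[-112,-198,91,26,0,0,100]]

```text
clock: 13.55
position: [0.5155, 0.1039, 0.2918]
ee_rot: [0.958, 1.349, -0.956]
force: [-0.2, -0.0, -0.4]
width: 0.999
```

>>> send_rows:
  rows:
    - [[1,-26,31,5.5,0,0,100],[3,-52,62,11,0,0,100],[4,-79,92,16,0,0,100],[6,-105,123,21.5,0,0,100],[6,-105,123,21.5,0,0,100],[6,-105,123,21.5,0,0,100],[6,-105,123,21.5,0,0,100],[6,-105,123,21.5,0,0,100]]

```text
clock: 14.35
position: [0.4587, -0.0445, 0.285]
ee_rot: [1.233, 1.194, -1.231]
force: [0.9, 0.5, -0.0]
width: 0.999
```

```bash
python3 - <<'E'
from h import *
T,K,M,p,D,P=shot('w7'); print(T,arm.observe()['clock'])
r=finder.place_of('wrist','tray_handle'); print(r[:1],[depthpt(K,M,D,x['xy']) for x in r[:1]])
for nm,b in [("handle",(.42,.55,-.1,.03,.15,.17)),("rim",(.38,.6,-.15,.07,.127,.139))]:
    q=sel(P,*b); print(nm,len(q),cv2.minAreaRect((q[:,:2]*1000).astype(np.float32)),np.nanmedian(q,0),np.nanpercentile(q[:,2],[5,95]))
T,K,M,p,D,P=shot('t7','top'); cv2.imwrite('pics/t7z.png',cv2.resize(p[80:290,170:450,::-1],None,fx=2.8,fy=2.8))
q=sel(P,.56,.62,.28,.34,.15,.2); print("knob",len(q),np.nanpercentile(q,[5,50,95],axis=0))
q=sel(np.load('w6.npz')['P'],.56,.62,.28,.34,.155,.2); print("knob",np.nanpercentile(q,[5,50,95],axis=0))
E
```

```text
[[ 0.0006  0.9995 -0.0311  0.4587]
 [ 0.0004 -0.0311 -0.9995 -0.0445]
 [-1.      0.0006 -0.0004  0.285 ]
 [ 0.      0.      0.      1.    ]] 14.4
[{'xy': [282.4, 161.4], 'confidence': 0.71}] [array([ 0.4876, -0.0479,  0.1642])]
handle 1076 ((487.483642578125, -50.3082389831543), (11.823819160461426, 59.29524612426758), 88.16796875) [ 0.4894 -0.0501  0.1638] [0.1607 0.1654]
rim 3630 ((487.1993103027344, -50.10980987548828), (130.39276123046875, 130.19590759277344), 87.36910247802734) [ 0.4917 -0.0522  0.1331] [0.1277 0.1346]
knob 73 [[0.5802 0.3037 0.1524]
 [0.5892 0.3123 0.1645]
 [0.5985 0.3207 0.1675]]
knob [[0.5722 0.2916 0.1602]
 [0.5915 0.3113 0.1656]
 [0.6174 0.3375 0.1973]]
```

View pics/w7.png

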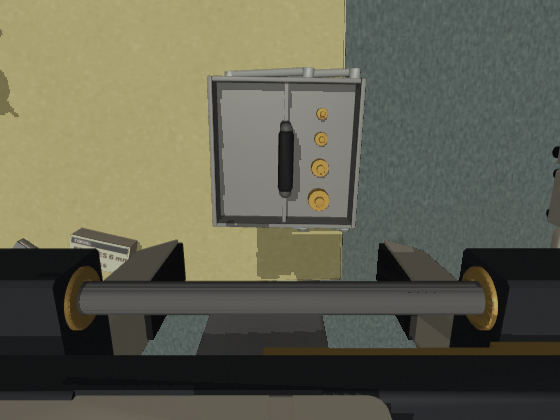

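View pics/t7z.png

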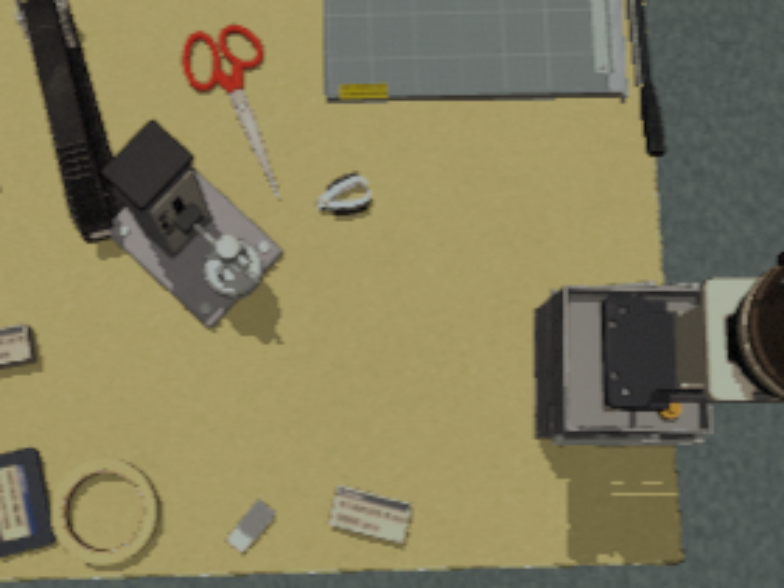

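The weight hangs still: the knob top is at z≈0.1645, a dip of about 23.5 mm, and its x,y matches the seat. The wrist view shows the handle at (286,160), which gives (0.4875,-0.0495,0.164 at the top). I'll grip the handle.

```bash
python3 - <<'E'
from h import *
plan([(.4875,-.0497,.22,-92.4),(.4875,-.0497,.146,-92.4)],100,meas=True,step=30)
E
```

```text
cmd [  0.4584  -0.045    0.2847 -91.8433] meas [  0.4584  -0.045    0.2847 -91.8433]
CALL [[[21.6,9.7,1.3,0.2,0,0,100],[43.1,19.5,2.5,0.4,0,0,100],[64.7,29.2,3.8,0.6,0,0,100],[89.4,29.2,3.8,0.6,0,0,100],[114.0,29.2,3.8,0.6,0,0,100],[138.7,29.2,3.8,0.6,0,0,100],[138.7,29.2,3.8,0.6,0,0,100],[138.7,29.2,3.8,0.6,0,0,100]]]
end [  0.4875  -0.0497   0.146  -92.4433]
```

>>> send_rows:
  rows:
    - [[22,10,1,0,0,0,80],[43,20,3,0.5,0,0,60],[65,29,4,0.5,0,0,50],[89,29,4,0.5,0,0,50],[114,29,4,0.5,0,0,50],[139,29,4,0.5,0,0,50],[139,29,4,0.5,0,0,50],[139,29,4,0.5,0,0,50]]

```text
clock: 15.3
position: [0.4871, -0.0504, 0.146]
ee_rot: [1.24, 1.19, -1.24]
force: [0.1, 0.0, 0.9]
width: 0.5
```

>>> send_rows:
  rows:
    - [[0,0,0,0,0,0,30],[0,0,0,0,0,0,0],[0,0,0,0,0,0,0],[0,0,0,0,0,0,0],[0,0,0,0,0,0,0],[0,0,0,0,0,0,0],[0,0,0,0,0,0,0],[0,0,0,0,0,0,0]]
  grip_force: 20

```text
clock: 16.1
position: [0.4873, -0.0492, 0.1461]
ee_rot: [1.241, 1.19, -1.238]
force: [-0.9, 5.0, 2.2]
width: 0.128
```

```bash
python3 - <<'E'
from h import *
s=arm.observe();print(s['position'],s['width'],s['force'],s['clock'])
for i in range(1,17):
    th=np.radians(i*110/16); c=np.radians(35); print(i,round(-90*(np.sin(c+th)-np.sin(c))),round(-(90*np.cos(c)-90*np.cos(c+th))))
E
```

```text
[ 0.4873 -0.0492  0.1461] 0.12802800235965184 [-0.8848  4.9696  2.2268] 16.1
1 -8 -7
2 -16 -14
3 -23 -23
4 -28 -32
5 -33 -42
6 -36 -52
7 -38 -63
8 -38 -74
9 -38 -84
10 -36 -95
11 -33 -105
12 -28 -115
13 -23 -125
14 -16 -133
15 -8 -141
16 0 -147
```

The handle is gripped (12 mm). I'll swing the tray over along its arc.

>>> send_rows:
  rows:
    - [[-8,0,-7,0,0,0,0],[-16,0,-14,0,0,0,0],[-23,0,-23,0,0,0,0],[-28,0,-32,0,0,0,0],[-33,0,-42,0,0,0,0],[-36,0,-52,0,0,0,0],[-38,0,-63,0,0,0,0],[-38,0,-74,0,0,0,0]]

```text
clock: 16.9
position: [0.4906, 0.0232, 0.1845]
ee_rot: [1.241, 1.187, -1.241]
force: [-0.0, -1.5, 3.1]
width: 0.126
```

>>> send_rows:
  rows:
    - [[0,0,-10,0,0,0,0],[2,0,-21,0,0,0,0],[5,0,-31,0,0,0,0],[10,0,-41,0,0,0,0],[15,0,-51,0,0,0,0],[22,0,-59,0,0,0,0],[29,0,-66,0,0,0,0],[34,0,-71,0,0,0,0]]

```text
clock: 17.7
position: [0.4937, 0.0959, 0.1493]
ee_rot: [1.241, 1.189, -1.238]
force: [3.3, 2.9, 1.9]
width: 0.129
```

>>> send_rows:
  rows:
    - [[2,0,-2,0,0,0,50],[2,0,-2,0,0,0,50],[2,0,-2,0,0,0,50],[2,0,-2,0,0,0,50],[2,0,-2,0,0,0,50],[-30,0,-2,0,0,0,60],[-70,0,-2,0,0,0,100],[-110,0,-2,0,0,0,100]]

```text
clock: 18.5
position: [0.4927, 0.0957, 0.261]
ee_rot: [1.24, 1.189, -1.242]
force: [1.1, 0.1, -0.3]
width: 0.716
```

```bash
python3 - <<'E'
from h import *
T,K,M,p,D,P=shot('t8','top'); 
T,K,M,p,D,P=shot('s8','scene')
# case walls z ~.07
q=sel(P,.4,.58,-.14,.04,.060,.078);print(len(q),cv2.minAreaRect((q[:,:2]*1000).astype(np.float32)))
q=sel(P,.4,.58,-.0,.2,.15,.17);print('handle',len(q),np.nanmedian(q,0))
plan([(.50,.10,.29,-85),(.575,.29,.29,-44.5)],100,meas=True,hold=1)
E
```

```text
1690 ((485.50421142578125, -38.44231414794922), (150.3900909423828, 149.6907501220703), 87.38113403320312)
handle 233 [0.4892 0.0966 0.161 ]
cmd [  0.4959   0.0969   0.265  -92.476 ] meas [  0.4959   0.0969   0.265  -92.476 ]
CALL [[[-25.0,3.9,-3.3,-7.5,0,0,100],[-25.0,15.1,-35.5,-14.2,0,0,100],[-25.0,26.2,-67.6,-21.0,0,0,100],[-25.0,37.3,-99.8,-27.7,0,0,100],[-25.0,48.4,-132.0,-34.5,0,0,100],[-25.0,59.5,-164.2,-41.2,0,0,100],[-25.0,70.7,-196.4,-48.0,0,0,100],[-25.0,70.7,-196.4,-48.0,0,0,100]]]
end [  0.575   0.29    0.29  -44.476]
```

View pics/s8.png

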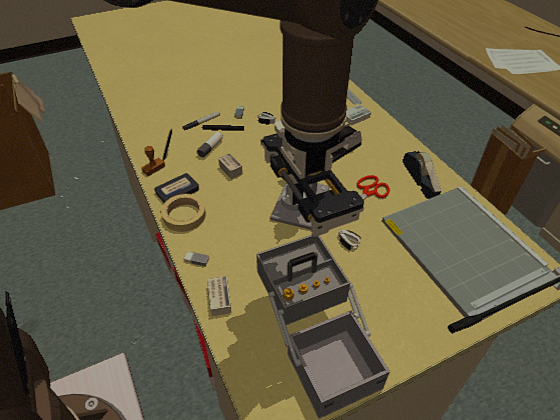

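View pics/t8.png

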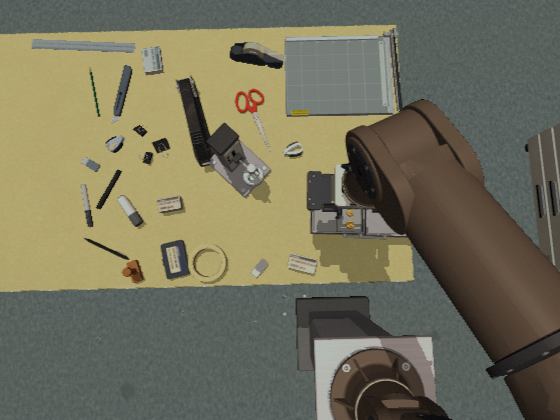

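The tray is over on the left and the compartment is open (scene (340,365)). The weight still hangs at top (252,175). I'll go back to it.

>>> send_rows:
  rows:
    - [[-25,4,-10,-6,0,0,100],[-25,15,-40,-14,0,0,100],[-25,26,-70,-21,0,0,100],[-25,37,-100,-28,0,0,100],[-25,48,-132,-34.5,0,0,100],[-25,60,-164,-41,0,0,100],[-25,71,-196,-48,0,0,100],[-25,71,-196,-48,0,0,100]]

```text
clock: 19.4
position: [0.5722, 0.2932, 0.2832]
ee_rot: [0.601, 1.489, -0.599]
force: [-0.2, -0.1, -0.0]
width: 0.997
```

```bash
python3 - <<'E'
from h import *
for k in ('a','b'):
  T,K,M,p,D,P=shot('w9'+k)
  q=sel(P,.56,.62,.28,.34,.155,.172); q=q[(np.hypot(q[:,0]-.590,q[:,1]-.311)<.02)]; print("knob",len(q),np.nanmedian(q,0),cv2.minAreaRect((q[:,:2]*1000).astype(np.float32)))
print(T)
q=sel(P,.56,.62,.28,.34,.085,.10); print("disc",len(q),cv2.minEnclosingCircle((q[:,:2]*1000).astype(np.float32)),np.nanmedian(q,0))
r=finder.place_of('wrist','weight_knob'); print(r[:1],[depthpt(K,M,D,x['xy']) for x in r[:1]])
plan([(.590,.311,.22,-44.5),(.590,.311,.145,-44.5),(.590,.311,.139,-44.5)],60,meas=True,step=20)
E
```

```text
knob 623 [0.591  0.3101 0.1651] ((591.1132202148438, 309.6968688964844), (20.98004913330078, 20.972139358520508), 46.615272521972656)
knob 626 [0.5909 0.3101 0.1649] ((590.56640625, 309.66363525390625), (20.97979736328125, 21.140644073486328), 89.15412139892578)
[[-0.002   0.698   0.7161  0.5721]
 [ 0.0006  0.7161 -0.698   0.2908]
 [-1.     -0.001  -0.0019  0.2833]
 [ 0.      0.      0.      1.    ]]
disc 1527 ((589.2739868164062, 310.49102783203125), 27.78708267211914) [0.594  0.3161 0.09  ]
[{'xy': [281.4, 164.0], 'confidence': 0.77}] [array([0.5915, 0.3085, 0.1645])]
cmd [  0.5725   0.2881   0.2839 -44.5295] meas [  0.5725   0.2881   0.2839 -44.5295]
CALL [[[16.0,7.2,-0.9,0.0,0,0,60],[32.0,14.3,-1.8,0.0,0,0,60],[48.0,21.5,-2.7,0.0,0,0,60],[63.9,28.6,-3.6,0.0,0,0,60],[82.7,28.6,-3.6,0.0,0,0,60],[101.4,28.6,-3.6,0.0,0,0,60],[120.2,28.6,-3.6,0.0,0,0,60],[138.9,28.6,-3.6,0.0,0,0,60]]]
CALL [[[6.0,0.0,0.0,0.0,0,0,60],[6.0,0.0,0.0,0.0,0,0,60],[6.0,0.0,0.0,0.0,0,0,60],[6.0,0.0,0.0,0.0,0,0,60],[6.0,0.0,0.0,0.0,0,0,60],[6.0,0.0,0.0,0.0,0,0,60],[6.0,0.0,0.0,0.0,0,0,60],[6.0,0.0,0.0,0.0,0,0,60]]]
end [  0.59     0.311    0.139  -44.5295]
```

View pics/w9b.png

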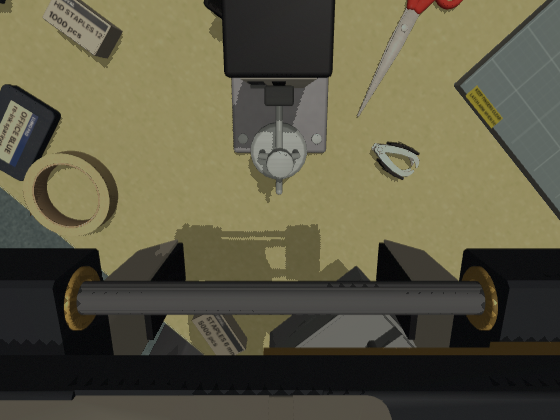

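The weight hangs still at (279,160), with its knob at (0.5905,0.310) and top at 0.165.

>>> send_rows:
  rows:
    - [[16,7,-1,0,0,0,60],[32,14,-2,0,0,0,60],[48,21,-2,0,0,0,60],[64,28,-2,0,0,0,60],[72,28,-2,0,0,0,60],[72,28,-2,0,0,0,60],[72,28,-2,0,0,0,60],[72,28,-2,0,0,0,60]]

```text
clock: 20.35
position: [0.591, 0.3104, 0.2136]
ee_rot: [0.607, 1.484, -0.606]
force: [0.7, -0.2, 0.8]
width: 0.597
```

```bash
python3 - <<'E'
from h import *
T,K,M,p,D,P=shot('w10'); print(T)
q=sel(P,.56,.62,.28,.34,.155,.172); q=q[(np.hypot(q[:,0]-.590,q[:,1]-.311)<.02)]; print("knob",len(q),np.nanmedian(q,0),cv2.minAreaRect((q[:,:2]*1000).astype(np.float32)))
plan([(.5903,.3103,.139,-44.5)],60,meas=True,step=13)
E
```

```text
[[ 0.0011  0.7004  0.7138  0.591 ]
 [ 0.0006  0.7138 -0.7004  0.3104]
 [-1.      0.0013  0.0004  0.2136]
 [ 0.      0.      0.      1.    ]]
knob 1028 [0.5917 0.3107 0.165 ] ((590.7816162109375, 309.82818603515625), (20.883554458618164, 21.067747116088867), 60.47956466674805)
cmd [  0.5911   0.3104   0.2137 -44.4576] meas [  0.5911   0.3104   0.2137 -44.4576]
CALL [[[12.4,-0.1,-0.1,0.0,0,0,60],[24.9,-0.2,-0.2,0.0,0,0,60],[37.3,-0.3,-0.3,0.0,0,0,60],[49.8,-0.4,-0.3,0.0,0,0,60],[62.2,-0.5,-0.4,0.0,0,0,60],[74.7,-0.6,-0.5,0.0,0,0,60],[74.7,-0.6,-0.5,0.0,0,0,60],[74.7,-0.6,-0.5,0.0,0,0,60]]]
end [  0.5903   0.3103   0.139  -44.4576]
```

View pics/w10.png

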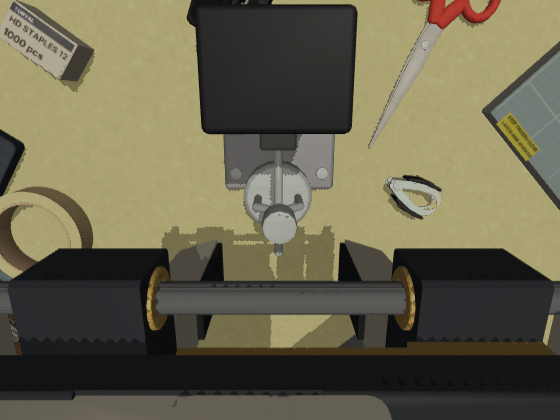

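The knob at (280,225) is centred between the fingers. I'll descend and grip.

>>> send_rows:
  rows:
    - [[12,0,-0.5,0,0,0,60],[25,0,-0.5,0,0,0,60],[37,0,-0.5,0,0,0,60],[50,0,-0.5,0,0,0,60],[62,0,-0.5,0,0,0,60],[75,0,-0.5,0,0,0,60],[75,0,-0.5,0,0,0,60],[75,0,-0.5,0,0,0,60]]

```text
clock: 21.2
position: [0.5904, 0.3106, 0.1374]
ee_rot: [0.606, 1.485, -0.607]
force: [0.2, -0.6, 0.2]
width: 0.603
```

>>> send_rows:
  rows:
    - [[0,0,0,0,0,0,40],[0,0,0,0,0,0,20],[0,0,0,0,0,0,0],[0,0,0,0,0,0,0],[0,0,0,0,0,0,0],[0,0,0,0,0,0,0],[0,0,0,0,0,0,0],[0,0,0,0,0,0,0]]
  grip_force: 30

```text
clock: 22.0
position: [0.5903, 0.3108, 0.1377]
ee_rot: [0.607, 1.485, -0.606]
force: [-0.9, 1.3, 0.7]
width: 0.233
```

```bash
python3 - <<'E'
from h import *
s=arm.observe();print(s['position'],s['width'],s['force'],s['clock'])
T,K,M,p,D,P=shot('w11'); print(T)
E
```

```text
[0.5903 0.3108 0.1377] 0.23261102596506888 [-0.9404  1.3397  0.6755] 22.0
[[-0.0002  0.7002  0.714   0.5903]
 [ 0.0002  0.714  -0.7002  0.3108]
 [-1.      0.     -0.0003  0.1377]
 [ 0.      0.      0.      1.    ]]
```

View pics/w11.png

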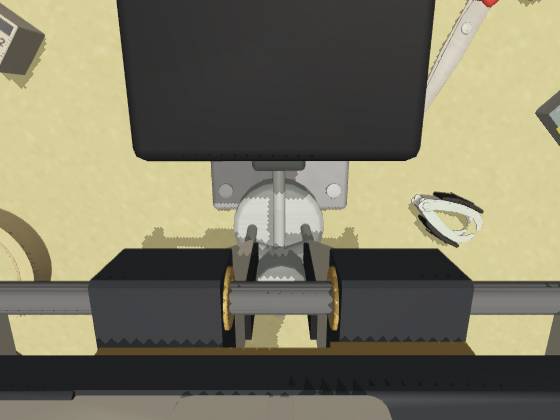

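>>> send_rows:
  rows:
    - [[-5,0,0,0,0,0,0],[-11,0,0,0,0,0,0],[-17,0,0,0,0,0,0],[-23,0,0,0,0,0,0],[-29,0,0,0,0,0,0],[-35,0,0,0,0,0,0],[-41,0,0,0,0,0,0],[-45,0,0,0,0,0,0]]

```text
clock: 22.85
position: [0.5906, 0.3103, 0.1833]
ee_rot: [0.607, 1.484, -0.607]
force: [0.3, 0.1, -4.8]
width: 0.231
```

```bash
python3 - <<'E'
from h import *
T,K,M,p,D,P=shot('w12'); 
s=arm.observe();print(s['position'],s['width'],s['force'],s['clock'])
T,K,M,p,D,P=shot('s12','scene'); cv2.imwrite('pics/s12z.png',cv2.resize(p[110:250,220:360,::-1],None,fx=4,fy=4,interpolation=cv2.INTER_CUBIC))
E
```

```text
[0.5908 0.3106 0.1839] 0.2257529618410565 [-0.6687  0.3334 -3.8359] 22.9
```

View pics/s12z.png

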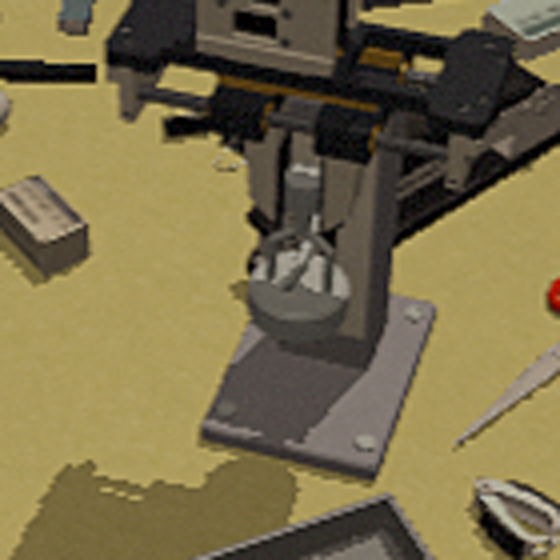

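It's clear of the saddle in the same pose as at entry. I'll back it out.

>>> send_rows:
  rows:
    - [[0,-8,0,0,0,0,0],[0,-17,0,0,0,0,0],[0,-26,0,0,0,0,0],[0,-35,0,0,0,0,0],[0,-44,0,0,0,0,0],[0,-53,0,0,0,0,0],[0,-62,0,0,0,0,0],[0,-70,0,0,0,0,0]]

```text
clock: 23.75
position: [0.5408, 0.2599, 0.1828]
ee_rot: [0.607, 1.484, -0.607]
force: [0.5, -0.3, -4.6]
width: 0.23
```

```bash
python3 - <<'E'
from h import *
T,K,M,p,D,P=shot('w13'); print(T)
q=sel(P,.555,.612,.27,.345,.135,.18); print('wire',len(q),np.nanmedian(q,0))
plan([(.55,.24,.27,-50),(.4875,-.0497,.27,-92.4)],0,meas=True,hold=3,step=40)
E
```

```text
[[ 0.0001  0.7004  0.7138  0.5408]
 [-0.0001  0.7138 -0.7004  0.2599]
 [-1.     -0.      0.0001  0.1828]
 [ 0.      0.      0.      1.    ]]
wire 1566 [0.5903 0.3107 0.1519]
cmd [  0.5402   0.2589   0.1827 -44.476 ] meas [  0.5402   0.2589   0.1827 -44.476 ]
CALL [[[-29.1,-2.2,6.8,1.8,0,0,0],[-58.2,-4.4,13.5,3.7,0,0,0],[-87.3,-6.6,20.3,5.5,0,0,0],[-87.3,-37.9,40.1,10.8,0,0,0],[-87.3,-69.3,59.9,16.1,0,0,0],[-87.3,-100.6,79.7,21.4,0,0,0],[-87.3,-131.9,99.5,26.7,0,0,0],[-87.3,-163.2,119.3,32.0,0,0,0]]]
CALL [[[0.0,-16.1,33.4,5.3,0,0,0],[0.0,-32.1,66.7,10.6,0,0,0],[0.0,-48.2,100.1,15.9,0,0,0],[0.0,-48.2,100.1,15.9,0,0,0],[0.0,-48.2,100.1,15.9,0,0,0],[0.0,-48.2,100.1,15.9,0,0,0],[0.0,-48.2,100.1,15.9,0,0,0],[0.0,-48.2,100.1,15.9,0,0,0]]]
end [  0.4875  -0.0497   0.27   -92.376 ]
```

View pics/w13.png

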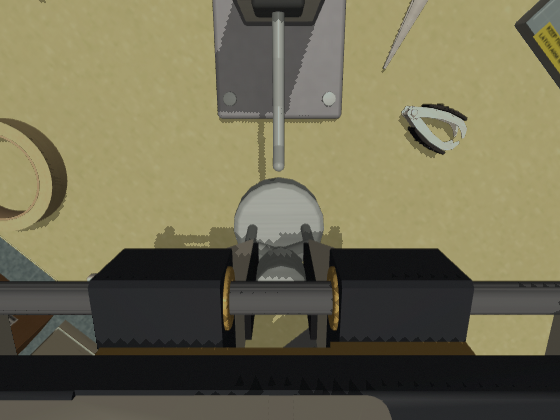

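The hook is empty and back at its unloaded height. I'll carry the weight to the case.

>>> send_rows:
  rows:
    - [[-29,-2,7,2,0,0,0],[-58,-4,13,4,0,0,0],[-87,-7,20,5.5,0,0,0],[-87,-38,40,11,0,0,0],[-87,-69,60,16,0,0,0],[-87,-101,80,21.5,0,0,0],[-87,-132,99,26.5,0,0,0],[-87,-163,119,32,0,0,0]]

```text
clock: 24.6
position: [0.5116, 0.0597, 0.2699]
ee_rot: [1.036, 1.31, -1.035]
force: [0.8, -0.2, -3.5]
width: 0.232
```

>>> send_rows:
  rows:
    - [[0,-18,40,5.5,0,0,0],[0,-35,80,10.5,0,0,0],[0,-52,115,16,0,0,0],[0,-52,115,16,0,0,0],[0,-52,115,16,0,0,0],[0,-52,115,16,0,0,0],[0,-52,115,16,0,0,0],[0,-52,115,16,0,0,0]]

```text
clock: 25.4
position: [0.4888, -0.062, 0.2697]
ee_rot: [1.239, 1.19, -1.239]
force: [0.2, -0.2, -4.0]
width: 0.23
```

```bash
python3 - <<'E'
from h import *
T,K,M,p,D,P=shot('w14'); print(T)
T2,K,M,p,D,P2=shot('s14','scene')
for Q in (P,P2):
    q=sel(Q,.4,.58,-.14,.03,.064,.078);
    if len(q): print(len(q),cv2.minAreaRect((q[:,:2]*1000).astype(np.float32)))
plan([(.487,-.0647,.27,-92.4),(.487,-.0647,.12,-92.4)],0,meas=True,hold=1,step=30)
E
```

```text
[[ 0.0001  0.9992 -0.0406  0.4888]
 [ 0.0002 -0.0406 -0.9992 -0.062 ]
 [-1.      0.0001 -0.0002  0.2697]
 [ 0.      0.      0.      1.    ]]
3052 ((489.0609130859375, -43.692970275878906), (146.54432678222656, 147.166259765625), 0.10677316784858704)
1088 ((484.7377624511719, -44.441368103027344), (138.26783752441406, 148.48114013671875), 87.02313995361328)
cmd [  0.4887  -0.0624   0.2697 -92.3723] meas [  0.4887  -0.0624   0.2697 -92.3723]
CALL [[[-0.3,-1.6,2.4,0.0,0,0,0],[24.7,-1.6,2.4,0.0,0,0,0],[49.7,-1.6,2.4,0.0,0,0,0],[74.7,-1.6,2.4,0.0,0,0,0],[99.7,-1.6,2.4,0.0,0,0,0],[124.7,-1.6,2.4,0.0,0,0,0],[149.7,-1.6,2.4,0.0,0,0,0],[149.7,-1.6,2.4,0.0,0,0,0]]]
end [  0.487   -0.0647   0.12   -92.3723]
```

View pics/w14.png

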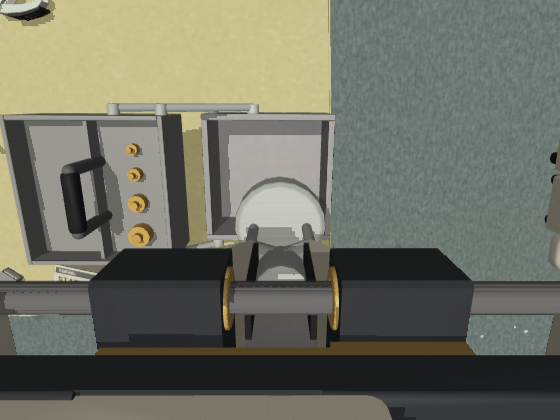

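View pics/s14.png

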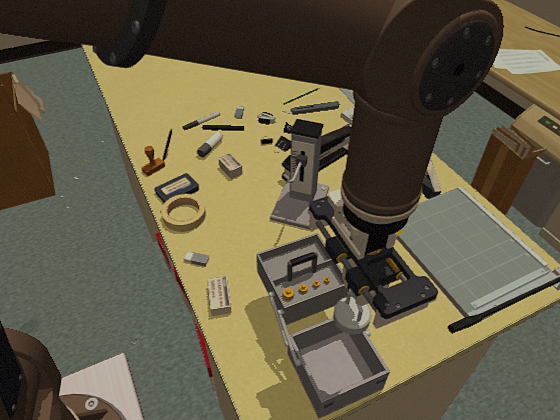

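The wrist view shows the weight at (280,215) over the compartment (205–333, 115–240), with the open tray to its left. I'll lower it.

>>> send_rows:
  rows:
    - [[0,-1.5,2.5,0,0,0,0],[25,-1.5,2.5,0,0,0,0],[50,-1.5,2.5,0,0,0,0],[75,-1.5,2.5,0,0,0,0],[100,-1.5,2.5,0,0,0,0],[125,-1.5,2.5,0,0,0,0],[150,-1.5,2.5,0,0,0,0],[160,-1.5,2.5,0,0,0,0]]

```text
clock: 26.3
position: [0.4857, -0.0657, 0.1078]
ee_rot: [1.239, 1.191, -1.243]
force: [-1.0, 0.4, -3.9]
width: 0.227
```

>>> send_rows:
  rows:
    - [[5,0,0,0,0,0,0],[10,0,0,0,0,0,0],[15,0,0,0,0,0,0],[20,0,0,0,0,0,0],[25,0,0,0,0,0,0],[28,0,0,0,0,0,0],[30,0,0,0,0,0,0],[30,0,0,0,0,0,0]]

```text
clock: 27.1
position: [0.4869, -0.0655, 0.0795]
ee_rot: [1.24, 1.189, -1.241]
force: [0.5, -0.3, -4.3]
width: 0.23
```

```bash
python3 - <<'E'
from h import *
for i in range(3):
    s=arm.observe();print(s['position'],s['width'],s['force'],s['clock'])
    T,K,M,p,D,P=shot('s15','scene')
cv2.imwrite('pics/s15z.png',cv2.resize(p[220:420,240:440,::-1],None,fx=3,fy=3,interpolation=cv2.INTER_CUBIC))
E
```

```text
[ 0.4869 -0.0655  0.0795] 0.2296610854588015 [ 0.4872 -0.3008 -4.3218] 27.1
[ 0.487  -0.0655  0.0797] 0.23377485718002786 [-0.6522 -0.8818 -3.6977] 27.15
[ 0.4871 -0.0655  0.0798] 0.23165643693721266 [ 0.1649  0.5373 -4.4408] 27.2
```

View pics/s15z.png

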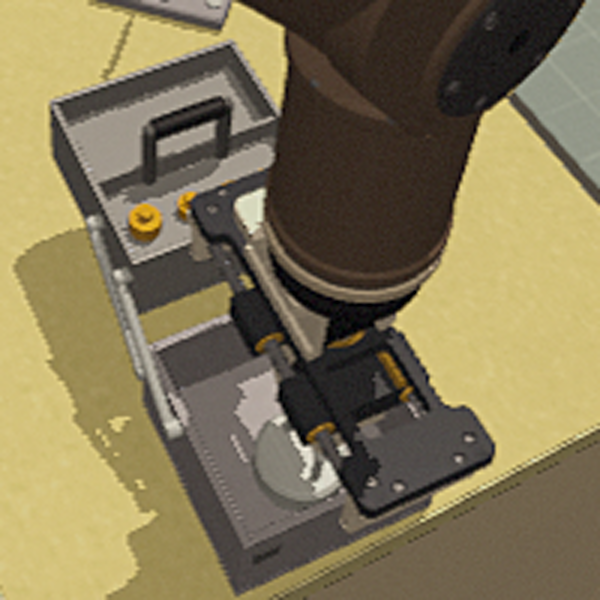

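>>> send_rows:
  rows:
    - [[1,0,0,0,0,0,0],[2,0,0,0,0,0,0],[3,0,0,0,0,0,0],[3.5,0,0,0,0,0,0],[4,0,0,0,0,0,0],[4,0,0,0,0,0,0],[4,0,0,0,0,0,0],[4,0,0,0,0,0,0]]

```text
clock: 28.05
position: [0.4875, -0.0653, 0.0764]
ee_rot: [1.241, 1.188, -1.24]
force: [-2.4, 1.8, 6.7]
width: 0.229
```

Floor contact is felt. I'll ease off a little and release.

>>> send_rows:
  rows:
    - [[-1.5,0,0,0,0,0,0],[-1.5,0,0,0,0,0,60],[-1.5,0,0,0,0,0,60],[-1.5,0,0,0,0,0,60],[-1.5,0,0,0,0,0,60],[-1.5,0,0,0,0,0,60],[-20,0,0,0,0,0,60],[-50,0,0,0,0,0,60]]

```text
clock: 28.85
position: [0.4856, -0.0655, 0.1248]
ee_rot: [1.239, 1.192, -1.243]
force: [0.0, 0.3, -0.1]
width: 0.598
```

>>> send_rows:
  rows:
    - [[-40,0,0,0,0,0,60],[-80,-5,0,0,0,0,60],[-120,-15,0,0,0,0,60],[-140,-25,-10,0,0,0,60],[-140,-25,-15,0,0,0,60],[-140,-25,-15,0,0,0,60],[-140,-25,-15,0,0,0,60],[-140,-25,-15,0,0,0,60]]

```text
clock: 29.65
position: [0.4623, -0.0499, 0.2645]
ee_rot: [1.24, 1.19, -1.242]
force: [0.0, 0.4, -0.0]
width: 0.599
```

```bash
python3 - <<'E'
from h import *
T,K,M,p,D,P=shot('w16'); print(T)
q=sel(P,.42,.55,-.12,.0,.09,.115); print('knob',len(q),cv2.minAreaRect((q[:,:2]*1000).astype(np.float32)),np.nanmedian(q,0))
q=sel(P,.42,.55,-.12,.0,.02,.034); print('disc',len(q),cv2.minEnclosingCircle((q[:,:2]*1000).astype(np.float32)),np.nanmedian(q,0))
r=finder.place_of('wrist','tray_handle'); print(r[:1],[depthpt(K,M,D,x['xy']) for x in r[:1]])
q=sel(P,.44,.54,.06,.14,.155,.175); print('handle',len(q),cv2.minAreaRect((q[:,:2]*1000).astype(np.float32)),np.nanmedian(q,0))
E
```

```text
[[-0.0023  0.9991 -0.0431  0.4623]
 [ 0.0001 -0.0431 -0.9991 -0.0499]
 [-1.     -0.0023 -0.      0.2645]
 [ 0.      0.      0.      1.    ]]
knob 486 ((487.4263916015625, -66.21983337402344), (21.203941345214844, 20.581069946289062), 43.29444122314453) [ 0.4881 -0.0658  0.1035]
disc 1948 ((486.94921875, -53.56199645996094), 81.12372589111328) [ 0.4921 -0.0657  0.0283]
[{'xy': [78.1, 170.5], 'confidence': 0.98}] [array([0.4936, 0.0949, 0.1642])]
handle 1512 ((493.8748474121094, 96.73605346679688), (12.708423614501953, 59.55687713623047), 87.39102172851562) [0.4957 0.0943 0.1635]
```

View pics/w16.png

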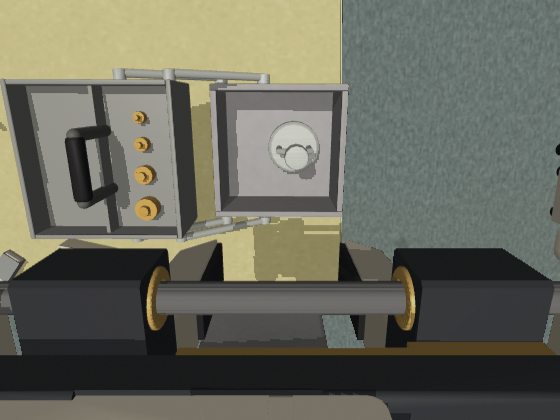

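The weight stands upright at (294,150), with its knob top at 0.1035 = 6 + 97 mm, 16 mm from the centre. Next is the handle, at (80,168) → (0.4938,0.0965).

```bash
python3 - <<'E'
from h import *
plan([(.4938,.0965,.23,-92.5),(.4938,.0965,.146,-92.5)],50,meas=True,step=42,hold=3)
E
```

```text
cmd [  0.4624  -0.0498   0.2648 -92.4723] meas [  0.4624  -0.0498   0.2648 -92.4723]
CALL [[[8.7,6.3,-36.9,0.0,0,0,50],[17.4,12.5,-73.8,0.0,0,0,50],[26.1,18.8,-110.6,0.0,0,0,50],[34.8,25.0,-147.5,0.0,0,0,50],[62.8,25.0,-147.5,0.0,0,0,50],[90.8,25.0,-147.5,0.0,0,0,50],[118.8,25.0,-147.5,0.0,0,0,50],[118.8,25.0,-147.5,0.0,0,0,50]]]
CALL [[[0.0,0.0,0.0,0.0,0,0,50],[0.0,0.0,0.0,0.0,0,0,50],[0.0,0.0,0.0,0.0,0,0,50],[0.0,0.0,0.0,0.0,0,0,50],[0.0,0.0,0.0,0.0,0,0,50],[0.0,0.0,0.0,0.0,0,0,50],[0.0,0.0,0.0,0.0,0,0,50],[0.0,0.0,0.0,0.0,0,0,50]]]
end [  0.4938   0.0965   0.146  -92.4723]
```

>>> send_rows:
  rows:
    - [[4,6,-37,0,0,0,50],[10,12,-74,0,0,0,50],[18,19,-111,0,0,0,50],[30,25,-147,0,0,0,50],[50,25,-147,0,0,0,50],[80,25,-147,0,0,0,50],[110,25,-147,0,0,0,50],[119,25,-147,0,0,0,50]]

```text
clock: 30.55
position: [0.492, 0.0956, 0.1436]
ee_rot: [1.237, 1.192, -1.245]
force: [0.6, -0.2, 0.0]
width: 0.502
```

>>> send_rows:
  rows:
    - [[0,0,0,0,0,0,50],[0,0,0,0,0,0,30],[0,0,0,0,0,0,0],[0,0,0,0,0,0,0],[0,0,0,0,0,0,0],[0,0,0,0,0,0,0],[0,0,0,0,0,0,0],[0,0,0,0,0,0,0]]
  grip_force: 20

```text
clock: 31.35
position: [0.4944, 0.0981, 0.1474]
ee_rot: [1.242, 1.19, -1.238]
force: [-0.4, 5.4, 1.7]
width: 0.127
```

```bash
python3 - <<'E'
from h import *
s=arm.observe();print(s['position'],s['width'],s['force'],s['clock'])
E
```

```text
[0.4944 0.0981 0.1474] 0.12717446960865222 [-0.4147  5.4425  1.6658] 31.35
```

Gripped. I'll bring the tray back along the reverse arc.

>>> send_rows:
  rows:
    - [[-8,0,7,0,0,0,0],[-16,0,14,0,0,0,0],[-23,0,23,0,0,0,0],[-28,0,32,0,0,0,0],[-33,0,42,0,0,0,0],[-36,0,52,0,0,0,0],[-38,0,63,0,0,0,0],[-38,0,74,0,0,0,0]]

```text
clock: 32.15
position: [0.4911, 0.0213, 0.1856]
ee_rot: [1.241, 1.187, -1.24]
force: [-3.5, 2.0, 9.7]
width: 0.129
```

>>> send_rows:
  rows:
    - [[0,0,10,0,0,0,0],[2,0,21,0,0,0,0],[5,0,31,0,0,0,0],[10,0,41,0,0,0,0],[15,0,51,0,0,0,0],[22,0,59,0,0,0,0],[29,0,66,0,0,0,0],[36,0,71.5,0,0,0,0]]

```text
clock: 32.95
position: [0.4875, -0.049, 0.1478]
ee_rot: [1.241, 1.19, -1.24]
force: [2.7, 5.8, -5.4]
width: 0.127
```

>>> send_rows:
  rows:
    - [[1.5,0,1,0,0,0,0],[1.5,0,1,0,0,0,50],[1.5,0,1,0,0,0,50],[1.5,0,1,0,0,0,50],[1.5,0,1,0,0,0,50],[1.5,0,1,0,0,0,50],[-40,0,1,0,0,0,50],[-85,0,1,0,0,0,50]]

```text
clock: 33.75
position: [0.4863, -0.0501, 0.2336]
ee_rot: [1.239, 1.192, -1.243]
force: [1.5, -0.1, 0.2]
width: 0.5
```

>>> send_rows:
  rows:
    - [[-20,-20,0,0,0,0,50],[-50,-30,0,0,0,0,50],[-50,-30,0,0,0,0,50],[-50,-30,0,0,0,0,50],[-50,-30,0,0,0,0,50],[-50,-30,0,0,0,0,50],[-50,-30,0,0,0,0,50],[-50,-30,0,0,0,0,50]]

```text
clock: 34.55
position: [0.4576, -0.0488, 0.2832]
ee_rot: [1.24, 1.19, -1.241]
force: [0.5, 0.1, 0.3]
width: 0.497
```

```bash
python3 - <<'E'
from h import *
T,K,M,p,D,P=shot('w17'); print(T,arm.observe()['clock'],arm.observe()['force'])
for nm,b in [("handle",(.42,.55,-.1,.03,.15,.175)),("rim",(.38,.6,-.15,.07,.127,.139))]:
    q=sel(P,*b); print(nm,len(q),cv2.minAreaRect((q[:,:2]*1000).astype(np.float32)),np.nanmedian(q,0),np.nanpercentile(q[:,2],[5,95]))
shot('s17','scene');T,K,M,p,D,P=shot('t17','top')
q=sel(P,.54,.612,.27,.345,.14,.18); print('wire',len(q),np.nanmedian(q,0))
E
```

```text
[[-0.0011  0.9991 -0.0427  0.4576]
 [ 0.0002 -0.0427 -0.9991 -0.0488]
 [-1.     -0.0011 -0.0002  0.2832]
 [ 0.      0.      0.      1.    ]] 34.6 [-0.0548 -0.2537 -0.2739]
handle 1080 ((487.42340087890625, -50.277252197265625), (11.742554664611816, 59.01661682128906), 87.23687744140625) [ 0.4893 -0.0502  0.1638] [0.1607 0.1654]
rim 3737 ((487.1968688964844, -50.13404083251953), (130.48196411132812, 129.5172882080078), 87.5783462524414) [ 0.4948 -0.0517  0.1331] [0.1277 0.1346]
wire 59 [0.5902 0.3145 0.1524]
```

View pics/w17.png

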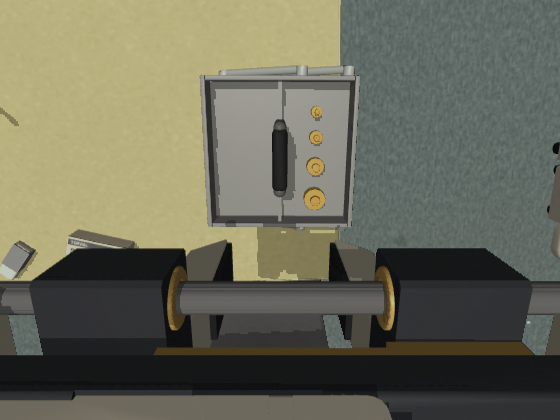

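View pics/s17.png

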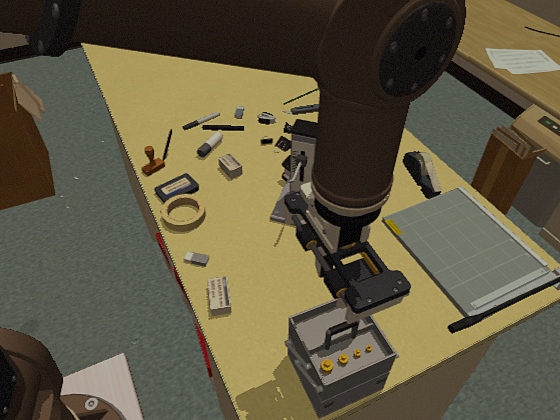

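The tray is exactly where it was at the start (handle top 0.1638, rim 0.133, same x,y). The hook is empty and up, the bystanders are in place, and the gripper is clear. I'll hand in.

```bash
python3 - <<'E'
from cell import arm
print(arm.sign_off())
E
```

```text
the job is handed in; nothing more can be done
None
```

The job is done and handed in at about 34.6 s of the 72 s allowed; sign-off gives no verdict.

- **Scale check:** I hung the weight by its loop, lowered it until the wrist felt no load, and let go. It dipped about 23.5 mm. The knob stayed at the same height and place in views several seconds apart.
- **Weight in the case:** I swung the tray over to the left and moved the weight into the compartment. It stood upright with its knob top 103.5 mm above the table (103 mm expected). It was about 16 mm off centre, on purpose, so the gripper stayed clear of the open tray.
- **Last checks:** The tray is back at its starting pose: handle top 163.8 mm, rim 133.1 mm, and x and y within 1 mm of where they began. The hook wire is back at its unloaded height, and the gripper was clear with a force near zero. The bystanders in view looked unmoved in the scene picture, though I did not re-measure them. Once the tray was down, the weight could no longer be seen.
- **Disagreements:** Camera estimates of the same point differed by about 2 to 4 mm, so I used the wrist camera for every grasp. The finder's points for the case floor and pivot were wrong or missing, so I took the case's position from the depth image of its rim instead.

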